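Clear the forming table between batches

ROBOT

A 6-joint arm with a two-finger parallel gripper is mounted at the origin on the work surface. World frame = base frame: x ahead of the robot, y to its left, z up, the work surface at z = 0. Lengths are in mm, angles in rad, forces in N, time in s.
With the tool pointing down it reaches from about 300 to 775 mm from the base axis. Payload 14.6 kg.
Tool frame: the origin (TCP) lies midway between the tips of the shut fingers; the grasp point (between the pads) lies 19 mm behind it; z points along the fingers, y is the line along which they close (so a half turn about z gives the same grasp; the last joint's range is limited). The gripper opens to 94 mm and grips with 3 to 60 N. Pads are 16 mm wide; open, the fingers measure 119 mm over their backs; the gripper's body (75 mm by 177 mm) begins 78 mm behind the grasp point.
Start: joints at [-1.184, 0.3, 1.521, -0, 1.321, -0.067], TCP at [241.103, -494.326, 205.446] pointing down, gripper open.
Joint ranges: [-3.03, 3.03], [-0.79, 2.21], [0.23, 2.52], [-1.04, 4.18], [0, 3.07], [-2.55, 2.55]. Speed limits (rad/s): [2.22, 2.22, 2.57, 3.14, 3.14, 3.14].

INTERFACE

Orientations are given as [roll, pitch, yaw] about the fixed x, y, z axes, in that order (R = Rz(yaw) Ry(pitch) Rx(roll)).
In Python, from cell import * gives the robot as it stands. The module is installed in compiled form; this text tells all that it offers.
- The arm moves only by the tool servo_tool, never from a script. Its argument "motion" is a list of rows, each an object of numbers: "wx", "wy", "wz": the turn, a rotation vector about the tool's x, y, z in units of 2 rad (1.0 is 2 rad); "dx", "dy", "dz": the shift along the tool's x, y, z in units of 10 cm (1.0 is 10 cm); "fingers": the closure, from -1 (fully open) to 1 (shut). In form: [{"wx": .., "wy": .., "wz": .., "dx": .., "dy": .., "dz": .., "fingers": ..}, ...]. A call has 1 to 10 rows; each row is the pose to reach, as a shift and turn from the pose commanded when the call began, along the tool's axes at that moment; what a row does not reach only later rows make up. A row lasts 1/10 s, in which the tool goes at most 50 mm and 8.59 degrees, less where a joint would pass 70% of its speed; a pose out of reach is approached as far as the arm can. A call with a number of a shift or a turn outside -1 to 1 is refused whole. A call with a gripper value outside its range is refused whole. The fingers move at their own pace and stop on an object; "newtons" is the grip in N (left out, the last holds). Time passes only in rows, so rows that repeat a pose let the fingers close. It gives the time, the measured TCP pose, the force, the opening and the grip force at its end, in the units of the state.
- read_state(): the state, without advancing time (a new reading comes with each control period).
- camera(name): name is "side" or "top"; returns a dict with "image" (420x560x3 uint8, red, green, blue), "fx", "fy", "cx", "cy" (pixels), "R" (3x3) and "t" (3): a world point X has camera coordinates R X + t. Camera axes: x right, y down, z forward; pixel columns grow to the right and rows downward; lengths in mm; the calibration is good to about 2 mm. A picture is of the moment at which its call begins. There is no depth.
- sign_off(): hands the job in; it is judged then, once.
Trained networks look in a picture, given as the dict that the camera call returned (one of the last four; its "shot" number tells which), for a name from the list of things; names that differ only in an ending like _2 or _b are one class to them, and where a whole thing is asked for, a point or a joint stands for the part that bears it (a point fixed in the world has none). Each returns a list of dicts, best first, with "conf" (0 to 1); they miss things now and then, are a little off and sometimes report something else, mostly with a low value. They report only what shows in the picture. A call takes as long as a camera call.
- spot_in(query, picture): "location" ([column, row] in pixels, amid what is visible of it).
- trace(query, picture): "pixels" (420x560 bool, what is visible of it) and "location" ([column, row] in pixels, amid what is visible of it).
The state is a dict: "clock": time; "joints": joint angles; "qd": joint speeds; "effort": joint torques, N m; "eef_pos": TCP position; "eef_rot": TCP orientation; "wrist_force": force on the tool from outside, world axes, zero at the start; "moment": the same for the moment, N m; "finger_gap": finger opening in mm; "finger_force": force on a finger pad.
Only numpy, scipy, OpenCV 4.12 (cv2) and the standard library are available. Lean on these libraries where they do the work, as an engineer would, in place of code of your own. Each camera call takes 0.05 s, during which the arm holds its last target. There are 200 camera calls.

TASK

Clear the table for the next batch: tongs locked shut are clean and go in the shallow perforated tray, the tongs left sprung open are used and go in the deeper steel pan for washing, and the scraper and the tamper go back inside the white forming frame. Set each down gently, right way up, flat on the bottom and not on top of another. Leave the steel cup standing where it is.

Things in the scene. Friction and masses are not known exactly. Their poses are not given: they have to be found in the camera images.
- tongs_shut_1: Steel tongs LOCKED SHUT, rigid, 160 mm long, lying on their side, 18 mm tall, 90 g. Origin: mid-length, on the centre line, underside (balance within 12 mm); x to the jaws, z up. Two arms close together, 28 mm over both from x = -30 to +30 mm: grip here from above, closing along y. Pull-ring drawn out to x = -107 mm. At the start x points away from the robot within 0.25 rad.
- tongs_shut_2: Second pair of tongs LOCKED SHUT, the same in every way as tongs_shut_1: 160 mm long, 28 mm wide, 18 mm tall, same origin, axes and grip; x away from the robot within 0.25 rad at the start.
- tongs_open: The same tongs SPRUNG OPEN: each arm, hinged at the head, stands 0.17 rad out; 51 mm over the arms at the origin, 68 mm over the jaws, ring pushed in to x = -95 mm. Same origin, axes, grip. Gripped at the origin it closes at 2 to 4 N to 28 mm and is then rigid; it springs back when let go: open the fingers to 65 mm or more to be free of it. At the start x points to the robot within 0.25 rad.
- scraper: One-piece steel scraper, 140 g: round tube handle 20 mm thick, 85 mm long along y; flat blade 2 mm thick, 85 mm wide, level with the underside, from the handle to x = +65 mm. Origin: under the middle of the handle; z up. Grip across the handle from above, closing along x, tips 5 mm above the underside (one is over the blade). At the start x points away from the robot within 0.25 rad.
- tamper: White plastic hand tamper, 160 g: block 80 (x) x 60 (y) x 22 mm with an upright round knob on the middle: neck 26 mm thick from 22 to 51 mm height, head 34 mm thick up to 66 mm. Origin: centre of the underside; z up. Grip the knob from above with the tips about 32 mm above the underside. Yaw at the start within 0.6 rad of zero.
- tray: Fixed shallow tray of bright sheet metal with rows of small dark perforations: 165 (x) x 240 (y) mm, walls 2.5 mm thick, only 15 mm high. Origin: centre of the underside, on the table; floor 2.5 mm above it; yaw within 0.08 rad of zero. Room for two tongs side by side along y, 40 mm either side of the middle. Tray, pan and frame stand in a row beyond the tools.
- pan: Fixed plain steel pan: 160 (x) x 250 (y) mm, walls 2.5 mm thick and 40 mm high with a flange 7 mm outwards at the rim. Origin: centre of the underside, on the table; floor 2.5 mm above it; yaw within 0.08 rad of zero. Behind the row of containers, beyond x = 0.78 m, stand pans of food up to 90 mm high; at the sides, beyond 0.47 m left and right, other equipment up to 110 mm high.
- frame: Fixed white plastic forming frame: bars 20 mm wide and 35 mm high round a steel base plate; outside 180 (x) x 250 (y) mm, inside 140 x 210 mm. Origin: centre of the underside, on the table; floor 3 mm above it; yaw within 0.08 rad of zero. Room for scraper (handle along y) and tamper side by side along y, about 50 mm either side of the middle.
- cup: Bystander: small open steel cup, 60 mm in diameter, 55 mm high, standing among the tools. Origin: centre of the underside. (A lidded jar 56 mm wide, 58 mm high, also stands on the table close in front of the robot, about 0.28 m from its axis.)

How it is judged:
By the outcome, as a careful person would: the job done as asked, in the order asked, and still so for the second after the job is handed in, with the robot touching nothing.
It also fails if it takes over 136 s, if anything falls off the work surface, if the arm or the gripper's body presses on something with over 40 N, if the wrist force passes 120 N, or if a joint passes its speed limit or range.

## Working session

There is one attempt and no reset: what is moved stays moved. The work goes in short steps, Python scripts to look and compute and a tool call to move; the robot and the scene stay as the last step left them, time stands still between calls to the robot, and variables do not carry over. Pictures are saved under pics/ and viewed, at most 14 in all, crops included, and the job is handed in when it is done.

Besides the shell and the picture viewer there is one more tool, called after ">>>" as name(argument=value, ...) on one line, values as JSON. servo_tool: Moves the arm, as the interface text tells. Its arguments: {"type":"object","properties":{"motion":{"type":"array","items":{"type":"object","properties":{"wx":{"type":"number"},"wy":{"type":"number"},"wz":{"type":"number"},"dx":{"type":"number"},"dy":{"type":"number"},"dz":{"type":"number"},"fingers":{"type":"number"}}}},"newtons":{"type":"number"}},"required":["motion"]}

```bash
mkdir -p pics
python3 - <<'E'
from cell import *
import cv2
for n in("top","side"):
    p=camera(n); cv2.imwrite(f"pics/{n}0.png",cv2.resize(p["image"][:,:,::-1],(784,588)))
    print(n,p["fx"],p["cx"],p["cy"],p["R"],p["t"])
    for q in["tongs_shut_1","tongs_open","scraper","tamper","tray","pan","frame","cup"]:
        print(q,[(round(d["conf"],2),[round(float(v)) for v in d["location"]],int(d["pixels"].sum())) for d in trace(q,p)])
print(read_state())
E
```

```text
top 435.9983313072043 281.6267964990001 215.8411896545577 [[ 0.01660155 -0.99941691  0.02983685]
 [-0.99612418 -0.01911005 -0.08585696]
 [ 0.08637708 -0.02829585 -0.99586061]] [-23.56303362 499.5830438  939.94694008]
tongs_shut_1 [(0.83, [427, 273], 864), (0.74, [108, 267], 869)]
tongs_open [(0.73, [171, 255], 571)]
scraper [(0.67, [242, 238], 1265)]
tamper [(0.95, [369, 259], 1071), (0.37, [108, 266], 815)]
tray [(0.64, [402, 172], 7930)]
pan [(0.91, [136, 160], 9703), (0.67, [372, 261], 1049), (0.44, [274, 154], 9365)]
frame [(0.77, [272, 152], 9285)]
cup [(0.97, [311, 242], 629)]
side 462.3099749853072 277.06882565290374 204.3967391694096 [[-0.93633826 -0.35048314 -0.02079026]
 [-0.193685    0.56501708 -0.80202358]
 [ 0.29284259 -0.7469386  -0.59693043]] [483.65572834 130.0311066  842.44752486]
tongs_shut_1 [(0.82, [377, 149], 652), (0.74, [278, 373], 2306), (0.51, [220, 209], 7165)]
tongs_open [(0.8, [299, 293], 1551), (0.63, [323, 192], 723)]
scraper [(0.89, [295, 243], 1117)]
tamper [(0.78, [354, 169], 843), (0.15, [279, 372], 2336)]
tray [(0.75, [285, 148], 3224)]
pan [(0.59, [160, 310], 14385)]
frame [(0.89, [218, 206], 7104)]
cup [(0.82, [325, 191], 683)]
{'clock': 0.9, 'joints': array([-1.18356990e+00,  2.99905370e-01,  1.52102980e+00, -9.80495883e-06,
        1.32067875e+00, -6.65982739e-02]), 'qd': array([-0.00029023, -0.00080995,  0.00229806,  0.00033038, -0.00195724,
       -0.00043852]), 'effort': array([ 4.25148191e-04, -5.31656420e+01, -3.52909219e+01,  7.08427210e-02,
        2.13414396e-02,  1.63203356e-05]), 'eef_pos': array([ 241.11298912, -494.31368343,  205.43001389]), 'eef_rot': array([-3.14157080e+00,  8.06346258e-06,  4.53827127e-01]), 'wrist_force': array([0.4905406 , 0.29446583, 0.69757072]), 'moment': array([0.01333705, 0.05404884, 0.00164106]), 'finger_force': 0.0, 'finger_gap': 93.88676656087013}
```

View pics/top0.png

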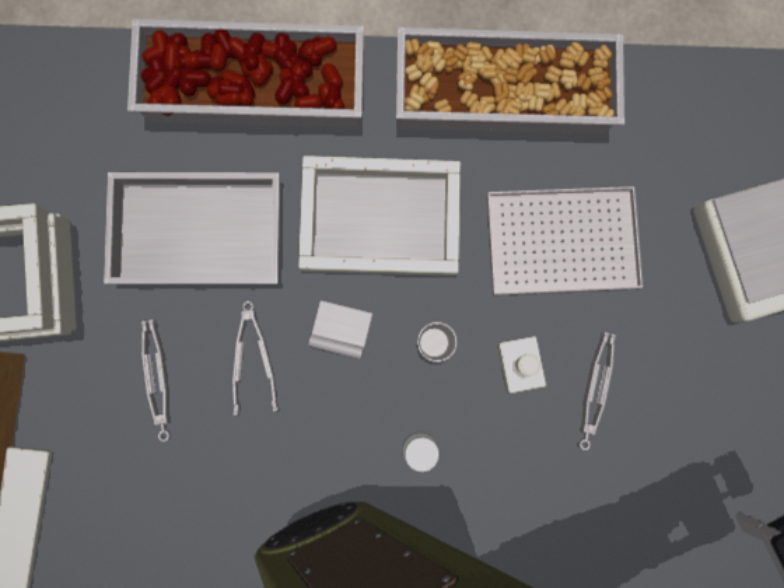

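View pics/side0.png

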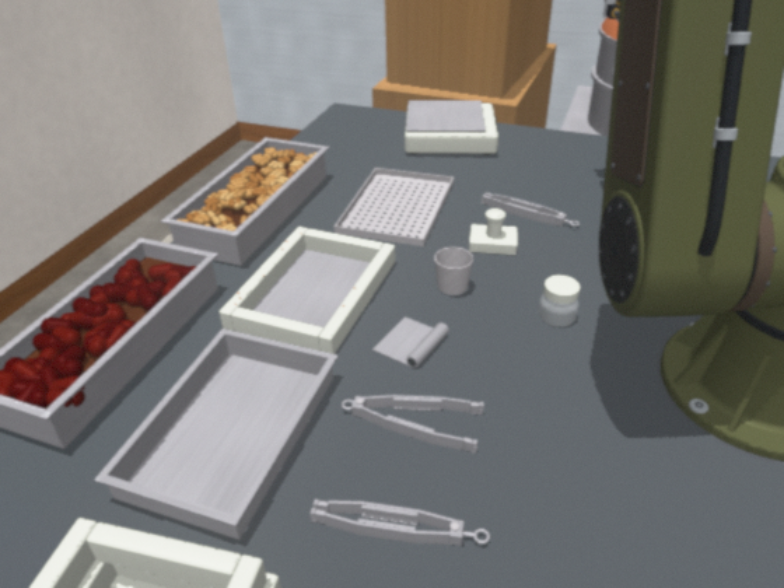

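The top view shows shut tongs at (108,267) and (427,273), and open tongs at (171,255) with their jaws towards the robot. The scraper is at (242,238), the cup at (311,242) and the tamper at (369,259). The pan is on the left, the frame in the middle and the tray on the right. The side view agrees.

```bash
cat > h.py <<'E'
from cell import *
import cv2, numpy as np, math
def back(p,px,z):
    px=np.atleast_2d(px).astype(float); d=np.c_[(px[:,0]-p["cx"])/p["fx"],(px[:,1]-p["cy"])/p["fy"],np.ones(len(px))]@p["R"]
    c=-p["R"].T@p["t"]; return (c+d*((z-c[2])/d[:,2])[:,None])[:,:2]
def pts(p,d,z):
    m=d["pixels"].astype(np.uint8); n,l,s,_=cv2.connectedComponentsWithStats(m,connectivity=8)
    m=(l==1+np.argmax(s[1:,4])); r,c=np.nonzero(m); return back(p,np.c_[c,r],z)
def rect(p,d,z):  # centre, size x,y, yaw
    (c,s,a)=cv2.minAreaRect(pts(p,d,z).astype(np.float32)); a=math.radians(a); 
    while a>math.pi/4: a-=math.pi/2; s=s[::-1]
    while a<-math.pi/4: a+=math.pi/2; s=s[::-1]
    return np.round(c,1),np.round(s,1),round(a,3)
def pca(p,d,z):
    q=pts(p,d,z); m=q.mean(0); v=np.linalg.svd(q-m,full_matrices=False)[2][0]; v*=np.sign(v[0])
    u=(q-m)@v; w=(q-m)@np.array([-v[1],v[0]]); return m,v,u,w
def plan(*way,yaw0=None,pos0=None):
    """waypoints (x,y,z,yaw) -> splits into calls; prints tool-frame shifts in 10cm and wz"""
    s=read_state(); P=np.array(pos0 if pos0 is not None else s["eef_pos"],float); Y=s["eef_rot"][2] if yaw0 is None else yaw0
    for x,y,z,ya in way:
        T=np.array([x,y,z],float)
        while True:
            c,sn=math.cos(Y),math.sin(Y); A=np.array([[c,sn,0],[sn,-c,0],[0,0,-1]])
            d=A@(T-P); dw=(ya-Y+math.pi)%(2*math.pi)-math.pi
            k=max(1,math.ceil(np.abs(d).max()/100-1e-6)); st=np.round(d/k/100,3); w=round(-dw/2,3)
            print("dx %.3f dy %.3f dz %.3f wz %.3f  rows>=%d"%(*st,w,max(math.ceil(np.linalg.norm(st)*2),math.ceil(abs(dw)/.15))))
            P=P+A.T@(st*100); Y=Y-2*w
            if k==1: break
        print("  ->",np.round(P,1),round(Y,3))
E
python3 - <<'E'
from h import *
p=camera("top")
for q,z in(("pan",40),("frame",35),("tray",15),("scraper",5),("cup",55)):
    d=trace(q,p); print(q,rect(p,d[0],z),round(d[0]["conf"],2))
for q in("tongs_shut_1","tongs_open"):
    for d in trace(q,p):
        m,v,u,w=pca(p,d,9); n=[-v[1],v[0]]
        print(q,round(d["conf"],2),m.round(1),"yaw",round(math.atan2(v[1],v[0]),3),"ext",u.min().round(1),u.max().round(1),w.min().round(1),w.max().round(1),"mid",(m+v*(u.min()+u.max())/2).round(1))
d=trace("tamper",p)[0]; q=pts(p,d,22); print("tamper",rect(p,d,22),rect(p,d,10))
E
```

```text
pan (array([611.2, 301.3]), array([173.7, 264.8]), 0.02) 0.64
frame (array([636.3,  10.8]), array([184.5, 250.3]), -0.009) 0.98
tray (array([ 607.6, -286.2]), array([168.5, 244.1]), 0.057) 0.56
scraper (array([405.6, 207.1]), array([164.6,  63.6]), 0.039) 0.71
cup (array([439.5, -79.2]), array([56.8, 58.2]), 0.479) 0.75
tongs_shut_1 0.82 [ 372.6 -338.1] yaw -0.261 ext -74.9 86.8 -17.6 17.2 mid [ 378.3 -339.6]
tongs_shut_1 0.74 [383.2 357.9] yaw 0.19 ext -80.8 83.5 -18.1 17.6 mid [384.6 358.2]
tongs_open 0.61 [406.9 209.4] yaw 0.114 ext -83.0 81.4 -35.5 32.4 mid [406.1 209.3]
tamper (array([ 406.9, -215.5]), array([81.1, 66.5]), 0.184) (array([ 406.7, -218.4]), array([82.1, 67.3]), 0.184)
```

Run:
```python
from h import *
p=camera("top")
I={"R_ring":(585,445),"R_head":(590,430),"R_jaw":(612,335),"L_ring":(163,436),"L_head":(159,420),"L_jaw":(149,321),"O_ring":(248,306),"O_head":(248,316),"O_jawL":(236,412),"O_jawR":(275,408)}
for k,v in I.items(): print(k,back(p,np.array(v)/1.4,9).round(0))
for n in "top","side":
  p=camera(n)
  for d in trace("scraper",p): print(n,[int(v) for v in d["location"]],round(d["conf"],2),rect(p,d,5),pca(p,d,5)[0])
p=camera("top");c=p["image"][195:330,90:450]; cv2.imwrite("pics/crop1.png",cv2.resize(c[:,:,::-1],None,fx=2.2,fy=2.2,interpolation=cv2.INTER_CUBIC))
```

```text
R_ring [[ 280. -320.]]
R_head [[ 304. -328.]]
R_jaw [[ 455. -366.]]
L_ring [[286. 340.]]
L_head [[310. 347.]]
L_jaw [[464. 371.]]
O_ring [[491. 217.]]
O_head [[475. 216.]]
O_jawL [[324. 229.]]
O_jawR [[331. 169.]]
top [242, 239] 0.85 (array([457.1,  70.9]), array([77.8, 90.1]), -0.227) [457.01621991  70.50892835]
side [295, 242] 0.98 (array([453.5,  64.3]), array([ 70.7, 101.9]), -0.231) [453.99213108  71.48165828]
side [353, 167] 0.31 (array([ 412.1, -262.8]), array([ 79.3, 156.9]), 0.255) [ 407.46514159 -245.5756975 ]
```

View pics/crop1.png

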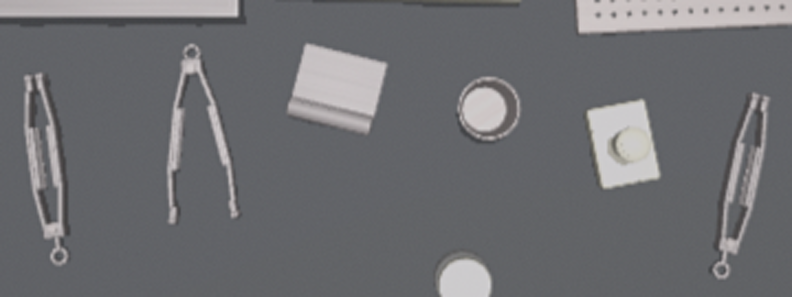

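Run:
```python
from h import *
plan((378,-342,60,-.26),(378,-342,5,-.26),(378,-342,85,-.26),(646.7,-270.4,85,1.628),(646.7,-270.4,8,1.628))
```

```text
dx 0.949 dy -0.384 dz 0.727 wz 0.357  rows>=5
dx 0.465 dy -0.913 dz 0.728 wz -0.000  rows>=3
  -> [ 378.  -341.9   60. ] -0.26
dx 0.000 dy 0.000 dz 0.550 wz -0.000  rows>=2
  -> [ 378.  -341.9    5. ] -0.26
dx 0.000 dy 0.000 dz -0.800 wz -0.000  rows>=2
  -> [ 378.  -341.9   85. ] -0.26
dx 0.804 dy -0.461 dz -0.000 wz -0.944  rows>=13
dx 0.187 dy 0.908 dz -0.000 wz -0.000  rows>=2
dx 0.187 dy 0.908 dz -0.000 wz -0.000  rows>=2
  -> [ 646.7 -270.4   85. ] 1.628
dx -0.000 dy -0.000 dz 0.770 wz -0.000  rows>=2
  -> [ 646.7 -270.4    8. ] 1.628
```

>>> servo_tool(motion=[{"dx":0.475,"dy":-0.19,"dz":0.36,"wz":0.08},{"dx":0.95,"dy":-0.38,"dz":0.73,"wz":0.15},{"dx":0.95,"dy":-0.38,"dz":0.73,"wz":0.22},{"dx":0.95,"dy":-0.38,"dz":0.73,"wz":0.29},{"dx":0.95,"dy":-0.38,"dz":0.73,"wz":0.357},{"dx":0.95,"dy":-0.38,"dz":0.73,"wz":0.357}])

```text
schema error: expected keys wx, wy, wz, dx, dy, dz, fingers
```

>>> servo_tool(motion=[{"dx":0.15,"dy":-0.3,"dz":0.24},{"dx":0.31,"dy":-0.61,"dz":0.48},{"dx":0.465,"dy":-0.915,"dz":0.73},{"dx":0.465,"dy":-0.915,"dz":0.73},{"dx":0.465,"dy":-0.915,"dz":0.73},{"dx":0.465,"dy":-0.915,"dz":0.73}])

```text
schema error: expected keys wx, wy, wz, dx, dy, dz, fingers
```

>>> servo_tool(motion=[{"wx":0,"wy":0,"wz":0.08,"dx":0.475,"dy":-0.19,"dz":0.36,"fingers":-1},{"wx":0,"wy":0,"wz":0.15,"dx":0.95,"dy":-0.38,"dz":0.73,"fingers":-1},{"wx":0,"wy":0,"wz":0.22,"dx":0.95,"dy":-0.38,"dz":0.73,"fingers":-1},{"wx":0,"wy":0,"wz":0.29,"dx":0.95,"dy":-0.38,"dz":0.73,"fingers":-1},{"wx":0,"wy":0,"wz":0.357,"dx":0.95,"dy":-0.38,"dz":0.73,"fingers":-1},{"wx":0,"wy":0,"wz":0.357,"dx":0.95,"dy":-0.38,"dz":0.73,"fingers":-1}])

```text
clock: 2.25
eef_pos: [310.0, -418.5, 132.5]
eef_rot: [3.142, -0.0, -0.262]
wrist_force: [-0.3, -0.1, 0.5]
finger_gap: 93.9
finger_force: 0.0
```

>>> servo_tool(motion=[{"wx":0,"wy":0,"wz":0,"dx":0.15,"dy":-0.3,"dz":0.24,"fingers":-1},{"wx":0,"wy":0,"wz":0,"dx":0.31,"dy":-0.61,"dz":0.48,"fingers":-1},{"wx":0,"wy":0,"wz":0,"dx":0.465,"dy":-0.915,"dz":0.73,"fingers":-1},{"wx":0,"wy":0,"wz":0,"dx":0.465,"dy":-0.915,"dz":0.73,"fingers":-1},{"wx":0,"wy":0,"wz":0,"dx":0.465,"dy":-0.915,"dz":0.73,"fingers":-1}])

```text
clock: 2.75
eef_pos: [378.4, -342.0, 59.5]
eef_rot: [-3.142, 0.0, -0.256]
wrist_force: [0.6, 0.0, 0.7]
finger_gap: 94.2
finger_force: 0.0
```

>>> servo_tool(motion=[{"wx":0,"wy":0,"wz":0,"dx":0,"dy":0,"dz":0.27,"fingers":-1},{"wx":0,"wy":0,"wz":0,"dx":0,"dy":0,"dz":0.55,"fingers":-1},{"wx":0,"wy":0,"wz":0,"dx":0,"dy":0,"dz":0.55,"fingers":0},{"wx":0,"wy":0,"wz":0,"dx":0,"dy":0,"dz":0.55,"fingers":1},{"wx":0,"wy":0,"wz":0,"dx":0,"dy":0,"dz":0.55,"fingers":1},{"wx":0,"wy":0,"wz":0,"dx":0,"dy":0,"dz":0.55,"fingers":1},{"wx":0,"wy":0,"wz":0,"dx":0,"dy":0,"dz":0.55,"fingers":1},{"wx":0,"wy":0,"wz":0,"dx":0,"dy":0,"dz":0.55,"fingers":1},{"wx":0,"wy":0,"wz":0,"dx":0,"dy":0,"dz":0.55,"fingers":1},{"wx":0,"wy":0,"wz":0,"dx":0,"dy":0,"dz":0.55,"fingers":1}], newtons=15)

```text
clock: 3.75
eef_pos: [378.3, -342.1, 4.5]
eef_rot: [3.142, -0.0, -0.26]
wrist_force: [0.1, 0.9, -0.0]
finger_gap: 33.3
finger_force: 0.0
```

>>> servo_tool(motion=[{"wx":0,"wy":0,"wz":0,"dx":0,"dy":0,"dz":0,"fingers":1},{"wx":0,"wy":0,"wz":0,"dx":0,"dy":0,"dz":0,"fingers":1},{"wx":0,"wy":0,"wz":0,"dx":0,"dy":0,"dz":0,"fingers":1},{"wx":0,"wy":0,"wz":0,"dx":0,"dy":0,"dz":-0.1,"fingers":1},{"wx":0,"wy":0,"wz":0,"dx":0,"dy":0,"dz":-0.4,"fingers":1},{"wx":0,"wy":0,"wz":0,"dx":0,"dy":0,"dz":-0.8,"fingers":1},{"wx":0,"wy":0,"wz":-0.05,"dx":0,"dy":0,"dz":-0.8,"fingers":1},{"wx":0,"wy":0,"wz":-0.1,"dx":0,"dy":0,"dz":-0.8,"fingers":1},{"wx":0,"wy":0,"wz":-0.17,"dx":0,"dy":0,"dz":-0.8,"fingers":1},{"wx":0,"wy":0,"wz":-0.24,"dx":0,"dy":0,"dz":-0.8,"fingers":1}])

```text
clock: 4.75
eef_pos: [378.3, -342.1, 85.2]
eef_rot: [3.141, -0.0, 0.225]
wrist_force: [0.2, -0.1, -1.0]
finger_gap: 27.6
finger_force: 14.8
```

Run:
```python
from h import *
plan((460,-320,85,1.628),(646.7,-270.4,85,1.628),(646.7,-270.4,8,1.628))
```

```text
dx 0.846 dy -0.033 dz 0.002 wz -0.701  rows>=10
  -> [ 460. -320.   85.] 1.627
dx 0.195 dy 0.946 dz -0.000 wz -0.000  rows>=2
dx 0.194 dy 0.946 dz -0.000 wz -0.000  rows>=2
  -> [ 646.7 -270.4   85. ] 1.627
dx 0.000 dy -0.000 dz 0.770 wz -0.000  rows>=2
  -> [ 646.7 -270.4    8. ] 1.627
```

>>> servo_tool(motion=[{"wx":0,"wy":0,"wz":-0.07,"dx":0.1,"dy":0,"dz":0,"fingers":1},{"wx":0,"wy":0,"wz":-0.14,"dx":0.2,"dy":0,"dz":0,"fingers":1},{"wx":0,"wy":0,"wz":-0.21,"dx":0.3,"dy":-0.01,"dz":0,"fingers":1},{"wx":0,"wy":0,"wz":-0.28,"dx":0.4,"dy":-0.01,"dz":0,"fingers":1},{"wx":0,"wy":0,"wz":-0.35,"dx":0.5,"dy":-0.02,"dz":0,"fingers":1},{"wx":0,"wy":0,"wz":-0.42,"dx":0.6,"dy":-0.02,"dz":0,"fingers":1},{"wx":0,"wy":0,"wz":-0.49,"dx":0.7,"dy":-0.03,"dz":0,"fingers":1},{"wx":0,"wy":0,"wz":-0.56,"dx":0.8,"dy":-0.03,"dz":0,"fingers":1},{"wx":0,"wy":0,"wz":-0.63,"dx":0.85,"dy":-0.03,"dz":0,"fingers":1},{"wx":0,"wy":0,"wz":-0.7,"dx":0.85,"dy":-0.03,"dz":0,"fingers":1}])

```text
clock: 5.75
eef_pos: [461.1, -320.4, 85.0]
eef_rot: [3.141, 0.0, 1.626]
wrist_force: [-0.4, -0.4, -0.9]
finger_gap: 28.2
finger_force: 14.8
```

>>> servo_tool(motion=[{"wx":0,"wy":0,"wz":0,"dx":0.07,"dy":0.3,"dz":0,"fingers":1},{"wx":0,"wy":0,"wz":0,"dx":0.13,"dy":0.63,"dz":0,"fingers":1},{"wx":0,"wy":0,"wz":0,"dx":0.195,"dy":0.945,"dz":0,"fingers":1}])

```text
clock: 6.05
eef_pos: [555.2, -296.2, 85.3]
eef_rot: [3.141, 0.0, 1.619]
wrist_force: [0.0, -0.3, -0.4]
finger_gap: 28.1
finger_force: 14.8
```

>>> servo_tool(motion=[{"wx":0,"wy":0,"wz":0,"dx":0.07,"dy":0.3,"dz":0,"fingers":1},{"wx":0,"wy":0,"wz":0,"dx":0.13,"dy":0.63,"dz":0,"fingers":1},{"wx":0,"wy":0,"wz":0,"dx":0.195,"dy":0.945,"dz":0,"fingers":1},{"wx":0,"wy":0,"wz":0,"dx":0.195,"dy":0.945,"dz":0.2,"fingers":1},{"wx":0,"wy":0,"wz":0,"dx":0.195,"dy":0.945,"dz":0.4,"fingers":1},{"wx":0,"wy":0,"wz":0,"dx":0.195,"dy":0.945,"dz":0.5,"fingers":1},{"wx":0,"wy":0,"wz":0,"dx":0.195,"dy":0.945,"dz":0.5,"fingers":1}])

```text
clock: 6.75
eef_pos: [646.7, -272.2, 33.3]
eef_rot: [-3.139, -0.001, 1.62]
wrist_force: [0.0, 0.2, -0.1]
finger_gap: 27.7
finger_force: 14.8
```

Run:
```python
from h import *
for n in("top","side"):
    p=camera(n); i=p["image"]; i=i[100:310,330:510] if n=="top" else i[90:230,200:430]
    cv2.imwrite(f"pics/t1{n}.png",cv2.resize(i[:,:,::-1],None,fx=2.6,fy=2.6))
plan((646.7,-270.4,8,1.628))
```

```text
dx 0.023 dy -0.009 dz 0.276 wz -0.004  rows>=1
  -> [ 646.7 -270.4    8. ] 1.628
```

View pics/t1top.png

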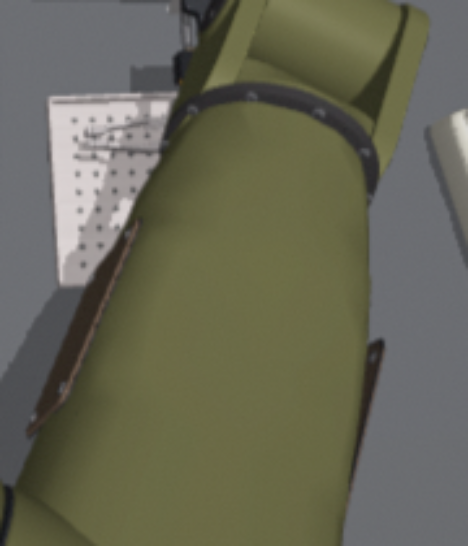

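View pics/t1side.png

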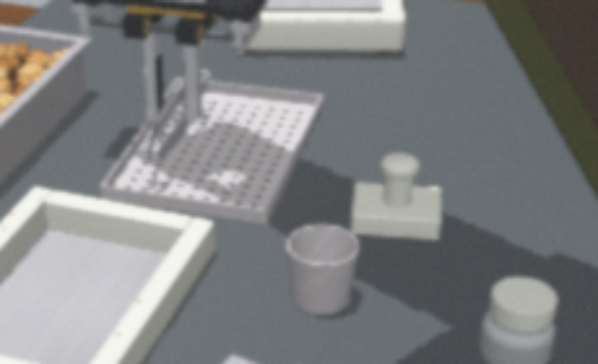

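The held tongs hang over the far strip of the tray. In the top crop their jaws are near (85,140), inside the tray. Next I lower, release and rise.

>>> servo_tool(motion=[{"wx":0,"wy":0,"wz":0,"dx":0.02,"dy":0,"dz":0.08,"fingers":1},{"wx":0,"wy":0,"wz":0,"dx":0.02,"dy":0,"dz":0.16,"fingers":1},{"wx":0,"wy":0,"wz":0,"dx":0.02,"dy":0,"dz":0.22,"fingers":1},{"wx":0,"wy":0,"wz":0,"dx":0.02,"dy":0,"dz":0.25,"fingers":1},{"wx":0,"wy":0,"wz":0,"dx":0.02,"dy":0,"dz":0.26,"fingers":1},{"wx":0,"wy":0,"wz":0,"dx":0.02,"dy":0,"dz":0.26,"fingers":1}])

```text
clock: 7.45
eef_pos: [647.4, -270.4, 8.4]
eef_rot: [-3.142, -0.0, 1.62]
wrist_force: [0.7, -0.3, -0.8]
finger_gap: 28.3
finger_force: 14.8
```

>>> servo_tool(motion=[{"wx":0,"wy":0,"wz":0,"dx":0,"dy":0,"dz":0,"fingers":-0.05},{"wx":0,"wy":0,"wz":0,"dx":0,"dy":0,"dz":0,"fingers":-0.05},{"wx":0,"wy":0,"wz":0,"dx":0,"dy":0,"dz":0,"fingers":-0.05},{"wx":0,"wy":0,"wz":0,"dx":0,"dy":0,"dz":0,"fingers":-0.05},{"wx":0,"wy":0,"wz":0,"dx":0,"dy":0,"dz":-0.2,"fingers":-0.05},{"wx":0,"wy":0,"wz":0,"dx":0,"dy":0,"dz":-0.5,"fingers":-0.05},{"wx":0,"wy":0,"wz":0,"dx":0,"dy":0,"dz":-0.9,"fingers":-0.05},{"wx":0,"wy":0,"wz":0,"dx":0,"dy":0,"dz":-0.9,"fingers":-0.05}])

```text
clock: 8.25
eef_pos: [649.6, -271.4, 105.0]
eef_rot: [3.134, 0.004, 1.62]
wrist_force: [-0.3, -0.1, -0.1]
finger_gap: 49.3
finger_force: 0.0
```

Run:
```python
from h import *
plan((520,0,98,.9),(385,359,98,.19),(385,359,5,.19))
```

```text
dx 0.925 dy -0.387 dz 0.023 wz 0.360  rows>=5
dx 0.440 dy -0.901 dz 0.023 wz -0.000  rows>=3
dx 0.440 dy -0.900 dz 0.024 wz -0.000  rows>=3
  -> [520.  -0.  98.] 0.9
dx 0.493 dy -0.822 dz -0.000 wz 0.355  rows>=5
dx -0.162 dy -0.945 dz -0.000 wz -0.000  rows>=2
dx -0.162 dy -0.945 dz -0.000 wz -0.000  rows>=2
dx -0.162 dy -0.946 dz -0.000 wz -0.000  rows>=2
  -> [385. 359.  98.] 0.19
dx -0.000 dy 0.000 dz 0.930 wz -0.000  rows>=2
  -> [385. 359.   5.] 0.19
```

>>> servo_tool(motion=[{"wx":0,"wy":0,"wz":0.07,"dx":0.3,"dy":-0.13,"dz":0,"fingers":-1},{"wx":0,"wy":0,"wz":0.14,"dx":0.6,"dy":-0.26,"dz":0,"fingers":-1},{"wx":0,"wy":0,"wz":0.21,"dx":0.925,"dy":-0.39,"dz":0,"fingers":-1},{"wx":0,"wy":0,"wz":0.28,"dx":0.925,"dy":-0.39,"dz":0,"fingers":-1},{"wx":0,"wy":0,"wz":0.36,"dx":0.925,"dy":-0.39,"dz":0,"fingers":-1},{"wx":0,"wy":0,"wz":0.36,"dx":0.925,"dy":-0.39,"dz":0,"fingers":-1}])

```text
clock: 8.85
eef_pos: [603.8, -179.7, 98.3]
eef_rot: [-3.142, 0.0, 0.897]
wrist_force: [0.1, -0.1, -0.1]
finger_gap: 92.6
finger_force: 0.0
```

>>> servo_tool(motion=[{"wx":0,"wy":0,"wz":0,"dx":0.22,"dy":-0.45,"dz":0,"fingers":-1},{"wx":0,"wy":0,"wz":0,"dx":0.44,"dy":-0.9,"dz":0,"fingers":-1},{"wx":0,"wy":0,"wz":0,"dx":0.44,"dy":-0.9,"dz":0,"fingers":-1}])

```text
clock: 9.15
eef_pos: [558.8, -85.7, 98.1]
eef_rot: [-3.14, 0.0, 0.907]
wrist_force: [1.0, -0.5, -0.4]
finger_gap: 93.9
finger_force: 0.0
```

>>> servo_tool(motion=[{"wx":0,"wy":0,"wz":0,"dx":0.22,"dy":-0.45,"dz":0,"fingers":-1},{"wx":0,"wy":0,"wz":0,"dx":0.44,"dy":-0.9,"dz":0,"fingers":-1},{"wx":0,"wy":0,"wz":0,"dx":0.44,"dy":-0.9,"dz":0,"fingers":-1}])

```text
clock: 9.45
eef_pos: [516.1, 4.1, 98.4]
eef_rot: [-3.141, 0.0, 0.907]
wrist_force: [0.2, -0.4, 0.3]
finger_gap: 93.7
finger_force: 0.0
```

>>> servo_tool(motion=[{"wx":0,"wy":0,"wz":0.07,"dx":0.25,"dy":-0.41,"dz":0,"fingers":-1},{"wx":0,"wy":0,"wz":0.14,"dx":0.49,"dy":-0.82,"dz":0,"fingers":-1},{"wx":0,"wy":0,"wz":0.21,"dx":0.49,"dy":-0.82,"dz":0,"fingers":-1},{"wx":0,"wy":0,"wz":0.28,"dx":0.49,"dy":-0.82,"dz":0,"fingers":-1},{"wx":0,"wy":0,"wz":0.355,"dx":0.49,"dy":-0.82,"dz":0,"fingers":-1},{"wx":0,"wy":0,"wz":0.355,"dx":0.49,"dy":-0.82,"dz":0,"fingers":-1}])

```text
clock: 10.05
eef_pos: [484.5, 89.7, 98.4]
eef_rot: [3.141, -0.0, 0.19]
wrist_force: [-0.1, 1.0, 0.6]
finger_gap: 94.1
finger_force: 0.0
```

Run:
```python
from h import *
plan((385,359,98,.19),(385,359,5,.19))
```

```text
dx -0.157 dy -0.944 dz 0.001 wz -0.000  rows>=2
dx -0.157 dy -0.944 dz 0.002 wz -0.000  rows>=2
dx -0.156 dy -0.944 dz 0.001 wz -0.000  rows>=2
  -> [385. 359.  98.] 0.19
dx -0.000 dy -0.000 dz 0.930 wz -0.000  rows>=2
  -> [385. 359.   5.] 0.19
```

>>> servo_tool(motion=[{"wx":0,"wy":0,"wz":0,"dx":-0.08,"dy":-0.47,"dz":0,"fingers":-1},{"wx":0,"wy":0,"wz":0,"dx":-0.157,"dy":-0.945,"dz":0,"fingers":-1}])

```text
clock: 10.25
eef_pos: [451.0, 180.0, 98.4]
eef_rot: [-3.142, -0.0, 0.194]
wrist_force: [0.3, -0.0, 0.3]
finger_gap: 94.2
finger_force: 0.0
```

>>> servo_tool(motion=[{"wx":0,"wy":0,"wz":0,"dx":-0.08,"dy":-0.47,"dz":0,"fingers":-1},{"wx":0,"wy":0,"wz":0,"dx":-0.157,"dy":-0.945,"dz":0,"fingers":-1}])

```text
clock: 10.45
eef_pos: [417.2, 271.2, 98.6]
eef_rot: [-3.142, -0.001, 0.196]
wrist_force: [1.1, -0.5, -0.5]
finger_gap: 94.3
finger_force: 0.0
```

>>> servo_tool(motion=[{"wx":0,"wy":0,"wz":0,"dx":-0.08,"dy":-0.47,"dz":0,"fingers":-1},{"wx":0,"wy":0,"wz":0,"dx":-0.157,"dy":-0.945,"dz":0,"fingers":-1},{"wx":0,"wy":0,"wz":0,"dx":-0.157,"dy":-0.945,"dz":0.1,"fingers":-1},{"wx":0,"wy":0,"wz":0,"dx":-0.157,"dy":-0.945,"dz":0.4,"fingers":-1},{"wx":0,"wy":0,"wz":0,"dx":-0.157,"dy":-0.945,"dz":0.7,"fingers":-1},{"wx":0,"wy":0,"wz":0,"dx":-0.157,"dy":-0.945,"dz":0.7,"fingers":-1},{"wx":0,"wy":0,"wz":0,"dx":-0.157,"dy":-0.945,"dz":0.7,"fingers":-1}])

```text
clock: 11.15
eef_pos: [384.8, 359.3, 28.8]
eef_rot: [3.141, 0.0, 0.192]
wrist_force: [-0.2, 0.8, 0.9]
finger_gap: 93.8
finger_force: 0.0
```

Run:
```python
from h import *
plan((385,359,5,.19))
```

```text
dx 0.002 dy 0.004 dz 0.238 wz 0.001  rows>=1
  -> [385.1 359.    5. ] 0.19
```

>>> servo_tool(motion=[{"wx":0,"wy":0,"wz":0,"dx":0,"dy":0,"dz":0.24,"fingers":-1},{"wx":0,"wy":0,"wz":0,"dx":0,"dy":0,"dz":0.24,"fingers":1},{"wx":0,"wy":0,"wz":0,"dx":0,"dy":0,"dz":0.24,"fingers":1},{"wx":0,"wy":0,"wz":0,"dx":0,"dy":0,"dz":0.24,"fingers":1},{"wx":0,"wy":0,"wz":0,"dx":0,"dy":0,"dz":0.24,"fingers":1},{"wx":0,"wy":0,"wz":0,"dx":0,"dy":0,"dz":0.24,"fingers":1},{"wx":0,"wy":0,"wz":0,"dx":0,"dy":0,"dz":0.24,"fingers":1},{"wx":0,"wy":0,"wz":0,"dx":0,"dy":0,"dz":0.24,"fingers":1},{"wx":0,"wy":0,"wz":0,"dx":0,"dy":0,"dz":0.24,"fingers":1},{"wx":0,"wy":0,"wz":0,"dx":0,"dy":0,"dz":0.24,"fingers":1}])

```text
clock: 12.15
eef_pos: [384.2, 359.7, 4.5]
eef_rot: [3.141, 0.0, 0.19]
wrist_force: [-0.3, -0.7, 1.3]
finger_gap: 28.1
finger_force: 15.0
```

>>> servo_tool(motion=[{"wx":0,"wy":0,"wz":0,"dx":0,"dy":0,"dz":0,"fingers":1},{"wx":0,"wy":0,"wz":0,"dx":0,"dy":0,"dz":0,"fingers":1},{"wx":0,"wy":0,"wz":0,"dx":0,"dy":0,"dz":0,"fingers":1},{"wx":0,"wy":0,"wz":0,"dx":0,"dy":0,"dz":-0.1,"fingers":1},{"wx":0,"wy":0,"wz":0,"dx":0,"dy":0,"dz":-0.4,"fingers":1},{"wx":0,"wy":0,"wz":0,"dx":0,"dy":0,"dz":-0.7,"fingers":1},{"wx":0,"wy":0,"wz":0,"dx":0,"dy":0,"dz":-0.95,"fingers":1},{"wx":0,"wy":0,"wz":0,"dx":0,"dy":0,"dz":-0.95,"fingers":1}])

```text
clock: 12.95
eef_pos: [385.3, 360.9, 103.2]
eef_rot: [-3.139, -0.005, 0.19]
wrist_force: [0.1, -0.3, -1.6]
finger_gap: 27.4
finger_force: 15.0
```

Run:
```python
from h import *
plan((420,270,100,.19),(470,180,100,.8),(530,90,100,1.2),(540,0,100,1.628),(566.9,-275,100,1.628),(566.9,-275,8,1.628))
```

```text
dx 0.169 dy 0.958 dz 0.032 wz -0.000  rows>=2
  -> [420. 270. 100.] 0.19
dx 0.321 dy 0.979 dz 0.000 wz -0.305  rows>=5
  -> [470. 180. 100.] 0.8
dx -0.114 dy 0.529 dz 0.000 wz -0.200  rows>=3
dx -0.310 dy 0.443 dz 0.000 wz -0.000  rows>=2
  -> [530.  90. 100.] 1.2
dx -0.802 dy 0.419 dz 0.000 wz -0.214  rows>=3
  -> [540.   0. 100.] 1.628
dx -0.920 dy 0.037 dz 0.000 wz -0.000  rows>=2
dx -0.921 dy 0.037 dz 0.000 wz -0.000  rows>=2
dx -0.920 dy 0.038 dz 0.000 wz -0.000  rows>=2
  -> [ 566.9 -275.   100. ] 1.628
dx -0.000 dy -0.000 dz 0.920 wz -0.000  rows>=2
  -> [ 566.9 -275.     8. ] 1.628
```

>>> servo_tool(motion=[{"wx":0,"wy":0,"wz":0,"dx":0.06,"dy":0.32,"dz":0,"fingers":1},{"wx":0,"wy":0,"wz":0,"dx":0.11,"dy":0.64,"dz":0,"fingers":1},{"wx":0,"wy":0,"wz":0,"dx":0.17,"dy":0.96,"dz":0,"fingers":1}])

```text
clock: 13.25
eef_pos: [418.7, 267.6, 98.8]
eef_rot: [3.141, 0.001, 0.191]
wrist_force: [0.9, 0.4, -1.3]
finger_gap: 27.8
finger_force: 15.0
```

>>> servo_tool(motion=[{"wx":0,"wy":0,"wz":-0.06,"dx":0.06,"dy":0.2,"dz":0,"fingers":1},{"wx":0,"wy":0,"wz":-0.12,"dx":0.13,"dy":0.4,"dz":0,"fingers":1},{"wx":0,"wy":0,"wz":-0.18,"dx":0.19,"dy":0.6,"dz":0,"fingers":1},{"wx":0,"wy":0,"wz":-0.24,"dx":0.26,"dy":0.8,"dz":0,"fingers":1},{"wx":0,"wy":0,"wz":-0.305,"dx":0.32,"dy":0.98,"dz":0,"fingers":1},{"wx":0,"wy":0,"wz":-0.305,"dx":0.32,"dy":0.98,"dz":0,"fingers":1}])

```text
clock: 13.85
eef_pos: [469.2, 177.1, 98.8]
eef_rot: [-3.141, 0.001, 0.801]
wrist_force: [0.1, 0.5, -0.5]
finger_gap: 27.9
finger_force: 15.0
```

>>> servo_tool(motion=[{"wx":0,"wy":0,"wz":-0.07,"dx":-0.08,"dy":0.33,"dz":0,"fingers":1},{"wx":0,"wy":0,"wz":-0.14,"dx":-0.16,"dy":0.66,"dz":0,"fingers":1},{"wx":0,"wy":0,"wz":-0.2,"dx":-0.23,"dy":1.0,"dz":0,"fingers":1},{"wx":0,"wy":0,"wz":-0.2,"dx":-0.23,"dy":1.0,"dz":0,"fingers":1}])

```text
clock: 14.25
eef_pos: [525.6, 90.4, 98.9]
eef_rot: [-3.141, 0.0, 1.199]
wrist_force: [-0.5, -0.4, -1.4]
finger_gap: 28.3
finger_force: 15.0
```

>>> servo_tool(motion=[{"wx":0,"wy":0,"wz":-0.07,"dx":-0.27,"dy":0.14,"dz":0,"fingers":1},{"wx":0,"wy":0,"wz":-0.14,"dx":-0.54,"dy":0.28,"dz":0,"fingers":1},{"wx":0,"wy":0,"wz":-0.215,"dx":-0.8,"dy":0.42,"dz":0,"fingers":1},{"wx":0,"wy":0,"wz":-0.215,"dx":-0.8,"dy":0.42,"dz":0,"fingers":1}])

```text
clock: 14.65
eef_pos: [534.4, 1.2, 99.0]
eef_rot: [-3.141, 0.0, 1.63]
wrist_force: [-0.4, -0.3, -0.8]
finger_gap: 27.9
finger_force: 15.0
```

Run:
```python
from h import *
plan((566.9,-275,100,1.628),(566.9,-275,8,1.628))
```

```text
dx -0.925 dy 0.054 dz -0.003 wz 0.001  rows>=2
dx -0.925 dy 0.056 dz -0.004 wz -0.000  rows>=2
dx -0.926 dy 0.055 dz -0.003 wz -0.000  rows>=2
  -> [ 566.9 -275.   100. ] 1.628
dx 0.000 dy 0.000 dz 0.920 wz -0.000  rows>=2
  -> [ 566.9 -275.     8. ] 1.628
```

>>> servo_tool(motion=[{"wx":0,"wy":0,"wz":0,"dx":-0.3,"dy":0.02,"dz":0,"fingers":1},{"wx":0,"wy":0,"wz":0,"dx":-0.62,"dy":0.04,"dz":0,"fingers":1},{"wx":0,"wy":0,"wz":0,"dx":-0.925,"dy":0.055,"dz":0,"fingers":1}])

```text
clock: 14.95
eef_pos: [545.5, -88.8, 99.1]
eef_rot: [-3.141, -0.0, 1.625]
wrist_force: [-0.1, -0.1, -0.3]
finger_gap: 27.8
finger_force: 15.0
```

>>> servo_tool(motion=[{"wx":0,"wy":0,"wz":0,"dx":-0.3,"dy":0.02,"dz":0,"fingers":1},{"wx":0,"wy":0,"wz":0,"dx":-0.62,"dy":0.04,"dz":0,"fingers":1},{"wx":0,"wy":0,"wz":0,"dx":-0.925,"dy":0.055,"dz":0,"fingers":1}])

```text
clock: 15.25
eef_pos: [556.7, -180.9, 99.1]
eef_rot: [-3.141, -0.001, 1.624]
wrist_force: [-1.0, 0.2, 0.1]
finger_gap: 27.8
finger_force: 15.0
```

>>> servo_tool(motion=[{"wx":0,"wy":0,"wz":0,"dx":-0.3,"dy":0.02,"dz":0,"fingers":1},{"wx":0,"wy":0,"wz":0,"dx":-0.62,"dy":0.04,"dz":0,"fingers":1},{"wx":0,"wy":0,"wz":0,"dx":-0.925,"dy":0.055,"dz":0,"fingers":1},{"wx":0,"wy":0,"wz":0,"dx":-0.925,"dy":0.055,"dz":0.1,"fingers":1},{"wx":0,"wy":0,"wz":0,"dx":-0.925,"dy":0.055,"dz":0.3,"fingers":1},{"wx":0,"wy":0,"wz":0,"dx":-0.925,"dy":0.055,"dz":0.55,"fingers":1},{"wx":0,"wy":0,"wz":0,"dx":-0.925,"dy":0.055,"dz":0.7,"fingers":1},{"wx":0,"wy":0,"wz":0,"dx":-0.925,"dy":0.055,"dz":0.7,"fingers":1},{"wx":0,"wy":0,"wz":0,"dx":-0.925,"dy":0.055,"dz":0.7,"fingers":1}])

```text
clock: 16.15
eef_pos: [567.9, -272.8, 29.9]
eef_rot: [3.141, 0.0, 1.629]
wrist_force: [-0.1, -0.0, -0.5]
finger_gap: 27.9
finger_force: 15.0
```

Run:
```python
from h import *
plan((566.9,-275,8,1.628))
```

```text
dx -0.022 dy -0.012 dz 0.219 wz 0.000  rows>=1
  -> [ 566.9 -275.     8. ] 1.629
```

>>> servo_tool(motion=[{"wx":0,"wy":0,"wz":0,"dx":-0.02,"dy":-0.01,"dz":0.08,"fingers":1},{"wx":0,"wy":0,"wz":0,"dx":-0.02,"dy":-0.01,"dz":0.15,"fingers":1},{"wx":0,"wy":0,"wz":0,"dx":-0.02,"dy":-0.01,"dz":0.2,"fingers":1},{"wx":0,"wy":0,"wz":0,"dx":-0.02,"dy":-0.01,"dz":0.22,"fingers":1},{"wx":0,"wy":0,"wz":0,"dx":-0.02,"dy":-0.01,"dz":0.22,"fingers":1}])

```text
clock: 16.65
eef_pos: [566.6, -275.5, 7.4]
eef_rot: [-3.141, -0.0, 1.63]
wrist_force: [-0.2, -0.2, -1.0]
finger_gap: 27.8
finger_force: 15.0
```

>>> servo_tool(motion=[{"wx":0,"wy":0,"wz":0,"dx":0,"dy":0,"dz":0,"fingers":-0.05},{"wx":0,"wy":0,"wz":0,"dx":0,"dy":0,"dz":0,"fingers":-0.05},{"wx":0,"wy":0,"wz":0,"dx":0,"dy":0,"dz":0,"fingers":-0.05},{"wx":0,"wy":0,"wz":0,"dx":0,"dy":0,"dz":0,"fingers":-0.05},{"wx":0,"wy":0,"wz":0,"dx":0,"dy":0,"dz":-0.2,"fingers":-0.05},{"wx":0,"wy":0,"wz":0,"dx":0,"dy":0,"dz":-0.5,"fingers":-0.05},{"wx":0,"wy":0,"wz":0,"dx":0,"dy":0,"dz":-0.92,"fingers":-0.05},{"wx":0,"wy":0,"wz":0,"dx":0,"dy":0,"dz":-0.92,"fingers":-0.05},{"wx":0,"wy":0,"wz":0,"dx":0,"dy":0,"dz":-0.92,"fingers":-0.05}])

```text
clock: 17.55
eef_pos: [566.9, -275.7, 100.1]
eef_rot: [3.14, 0.001, 1.63]
wrist_force: [0.1, 0.4, -0.6]
finger_gap: 49.3
finger_force: 0.0
```

Run:
```python
from h import *
plan((534,-190,100,1.0),(404,208,100,.11),(404,208,5,.11))
```

```text
dx 0.875 dy -0.278 dz 0.001 wz 0.315  rows>=5
  -> [ 534. -190.  100.] 1.0
dx 0.661 dy -0.811 dz 0.000 wz 0.445  rows>=6
dx -0.160 dy -0.768 dz 0.000 wz -0.000  rows>=2
dx -0.161 dy -0.769 dz 0.000 wz -0.000  rows>=2
dx -0.160 dy -0.768 dz 0.000 wz -0.000  rows>=2
dx -0.161 dy -0.769 dz 0.000 wz -0.000  rows>=2
  -> [404. 208. 100.] 0.11
dx 0.000 dy 0.000 dz 0.950 wz -0.000  rows>=2
  -> [404. 208.   5.] 0.11
```

>>> servo_tool(motion=[{"wx":0,"wy":0,"wz":0.07,"dx":0.4,"dy":-0.14,"dz":0,"fingers":-1},{"wx":0,"wy":0,"wz":0.14,"dx":0.875,"dy":-0.28,"dz":0,"fingers":-1},{"wx":0,"wy":0,"wz":0.21,"dx":0.875,"dy":-0.28,"dz":0,"fingers":-1},{"wx":0,"wy":0,"wz":0.28,"dx":0.875,"dy":-0.28,"dz":0,"fingers":-1},{"wx":0,"wy":0,"wz":0.315,"dx":0.875,"dy":-0.28,"dz":0,"fingers":-1}])

```text
clock: 18.05
eef_pos: [532.9, -189.2, 98.1]
eef_rot: [-3.139, 0.0, 0.995]
wrist_force: [0.3, -0.4, 0.1]
finger_gap: 85.7
finger_force: 0.0
```

>>> servo_tool(motion=[{"wx":0,"wy":0,"wz":0.07,"dx":0.33,"dy":-0.4,"dz":0,"fingers":-1},{"wx":0,"wy":0,"wz":0.14,"dx":0.66,"dy":-0.81,"dz":0,"fingers":-1},{"wx":0,"wy":0,"wz":0.21,"dx":0.66,"dy":-0.81,"dz":0,"fingers":-1},{"wx":0,"wy":0,"wz":0.28,"dx":0.66,"dy":-0.81,"dz":0,"fingers":-1},{"wx":0,"wy":0,"wz":0.35,"dx":0.66,"dy":-0.81,"dz":0,"fingers":-1},{"wx":0,"wy":0,"wz":0.42,"dx":0.66,"dy":-0.81,"dz":0,"fingers":-1},{"wx":0,"wy":0,"wz":0.445,"dx":0.66,"dy":-0.81,"dz":0,"fingers":-1}])

```text
clock: 18.75
eef_pos: [500.3, -90.3, 98.1]
eef_rot: [-3.141, 0.002, 0.105]
wrist_force: [0.2, 0.4, 0.1]
finger_gap: 93.9
finger_force: 0.0
```

>>> servo_tool(motion=[{"wx":0,"wy":0,"wz":0,"dx":-0.1,"dy":-0.48,"dz":0,"fingers":-1},{"wx":0,"wy":0,"wz":0,"dx":-0.2,"dy":-0.98,"dz":0,"fingers":-1},{"wx":0,"wy":0,"wz":0,"dx":-0.2,"dy":-0.98,"dz":0,"fingers":-1}])

```text
clock: 19.05
eef_pos: [468.2, 8.4, 98.1]
eef_rot: [-3.141, 0.003, 0.113]
wrist_force: [0.3, -0.3, -1.1]
finger_gap: 93.9
finger_force: 0.0
```

>>> servo_tool(motion=[{"wx":0,"wy":0,"wz":0,"dx":-0.1,"dy":-0.48,"dz":0,"fingers":-1},{"wx":0,"wy":0,"wz":0,"dx":-0.2,"dy":-0.98,"dz":0,"fingers":-1},{"wx":0,"wy":0,"wz":0,"dx":-0.2,"dy":-0.98,"dz":0,"fingers":-1}])

```text
clock: 19.35
eef_pos: [437.9, 103.3, 98.5]
eef_rot: [-3.141, 0.002, 0.114]
wrist_force: [0.1, -0.6, -0.2]
finger_gap: 93.9
finger_force: 0.0
```

>>> servo_tool(motion=[{"wx":0,"wy":0,"wz":0,"dx":-0.1,"dy":-0.48,"dz":0,"fingers":-1},{"wx":0,"wy":0,"wz":0,"dx":-0.2,"dy":-0.98,"dz":0,"fingers":-1},{"wx":0,"wy":0,"wz":0,"dx":-0.2,"dy":-0.98,"dz":0,"fingers":-1},{"wx":0,"wy":0,"wz":0,"dx":-0.2,"dy":-0.98,"dz":0,"fingers":-1}])

```text
clock: 19.75
eef_pos: [409.0, 195.1, 98.7]
eef_rot: [3.141, 0.001, 0.112]
wrist_force: [1.0, -0.7, 0.7]
finger_gap: 94.3
finger_force: 0.0
```

Run:
```python
from h import *
plan((404,208,60,.11),(404,208,5,.11))
p=camera("top"); i=p["image"][100:310,330:510]
cv2.imwrite(f"pics/t2top.png",cv2.resize(i[:,:,::-1],None,fx=2.6,fy=2.6))
```

```text
dx -0.035 dy -0.134 dz 0.387 wz 0.001  rows>=1
  -> [404. 208.  60.] 0.11
dx 0.000 dy 0.000 dz 0.550 wz -0.000  rows>=2
  -> [404. 208.   5.] 0.11
```

View pics/t2top.png

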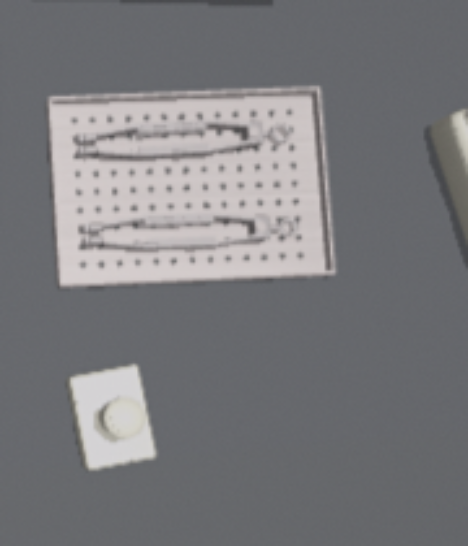

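Both clean tongs lie side by side in the tray: the far pair spans about (75–290,140) and the near pair about (80–300,232), all inside the walls. Next are the open tongs.

>>> servo_tool(motion=[{"wx":0,"wy":0,"wz":0,"dx":-0.035,"dy":-0.135,"dz":0.3,"fingers":-1},{"wx":0,"wy":0,"wz":0,"dx":-0.035,"dy":-0.135,"dz":0.6,"fingers":-1},{"wx":0,"wy":0,"wz":0,"dx":-0.035,"dy":-0.135,"dz":0.94,"fingers":-1},{"wx":0,"wy":0,"wz":0,"dx":-0.035,"dy":-0.135,"dz":0.94,"fingers":-1},{"wx":0,"wy":0,"wz":0,"dx":-0.035,"dy":-0.135,"dz":0.94,"fingers":1},{"wx":0,"wy":0,"wz":0,"dx":-0.035,"dy":-0.135,"dz":0.94,"fingers":1},{"wx":0,"wy":0,"wz":0,"dx":-0.035,"dy":-0.135,"dz":0.94,"fingers":1},{"wx":0,"wy":0,"wz":0,"dx":-0.035,"dy":-0.135,"dz":0.94,"fingers":1},{"wx":0,"wy":0,"wz":0,"dx":-0.035,"dy":-0.135,"dz":0.94,"fingers":1},{"wx":0,"wy":0,"wz":0,"dx":-0.035,"dy":-0.135,"dz":0.94,"fingers":1}])

```text
clock: 20.8
eef_pos: [404.3, 208.2, 5.8]
eef_rot: [-3.142, -0.0, 0.11]
wrist_force: [-1.2, -0.6, 4.0]
finger_gap: 49.5
finger_force: 3.9
```

>>> servo_tool(motion=[{"wx":0,"wy":0,"wz":0,"dx":0,"dy":0,"dz":0,"fingers":1},{"wx":0,"wy":0,"wz":0,"dx":0,"dy":0,"dz":0,"fingers":1},{"wx":0,"wy":0,"wz":0,"dx":0,"dy":0,"dz":0,"fingers":1},{"wx":0,"wy":0,"wz":0,"dx":0,"dy":0,"dz":0,"fingers":1},{"wx":0,"wy":0,"wz":0,"dx":0,"dy":0,"dz":0,"fingers":1}])

```text
clock: 21.3
eef_pos: [404.5, 208.2, 5.8]
eef_rot: [-3.142, -0.001, 0.11]
wrist_force: [-1.0, -1.8, 6.0]
finger_gap: 27.0
finger_force: 15.0
```

>>> servo_tool(motion=[{"wx":0,"wy":0,"wz":0,"dx":0,"dy":0,"dz":-0.1,"fingers":1},{"wx":0,"wy":0,"wz":0,"dx":0,"dy":0,"dz":-0.4,"fingers":1},{"wx":0,"wy":0,"wz":0,"dx":0,"dy":0,"dz":-0.7,"fingers":1},{"wx":0,"wy":0,"wz":0,"dx":0,"dy":0,"dz":-0.95,"fingers":1},{"wx":0,"wy":0,"wz":0,"dx":0,"dy":0,"dz":-0.95,"fingers":1},{"wx":0,"wy":0,"wz":0,"dx":0,"dy":0,"dz":-0.95,"fingers":1}])

```text
clock: 21.9
eef_pos: [404.1, 208.2, 100.5]
eef_rot: [-3.141, -0.001, 0.11]
wrist_force: [0.1, 0.3, -2.2]
finger_gap: 26.7
finger_force: 15.0
```

Run:
```python
from h import *
p=camera("side"); i=p["image"][180:400,180:420]
cv2.imwrite(f"pics/o1.png",cv2.resize(i[:,:,::-1],None,fx=2.5,fy=2.5))
plan((490,250,100,1.59),(611.3,293.8,100,1.59),(611.3,293.8,8,1.59))
```

```text
dx 0.903 dy -0.323 dz -0.002 wz -0.740  rows>=10
  -> [490. 250. 100.] 1.59
dx 0.207 dy 0.611 dz -0.000 wz -0.000  rows>=2
dx 0.208 dy 0.610 dz -0.000 wz -0.000  rows>=2
  -> [611.3 293.8 100. ] 1.59
dx -0.000 dy 0.000 dz 0.920 wz -0.000  rows>=2
  -> [611.3 293.8   8. ] 1.59
```

View pics/o1.png

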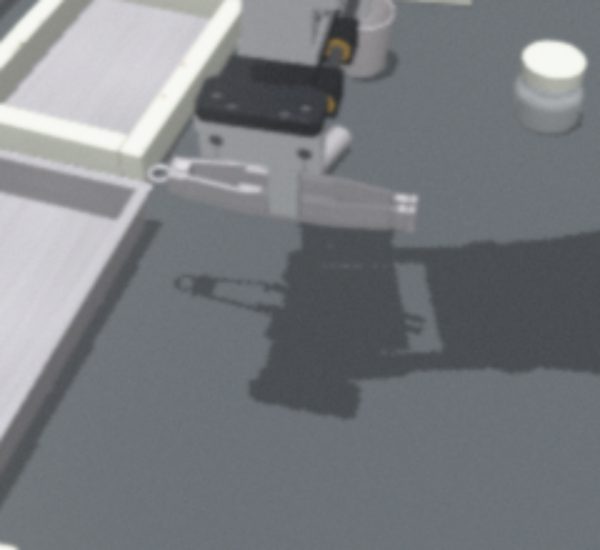

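The open tongs are held squeezed shut and about level, with the ring at (158,172) and the jaws at (405,210). Next they go to the pan.

>>> servo_tool(motion=[{"wx":0,"wy":0,"wz":-0.07,"dx":0.1,"dy":-0.03,"dz":0,"fingers":1},{"wx":0,"wy":0,"wz":-0.14,"dx":0.2,"dy":-0.07,"dz":0,"fingers":1},{"wx":0,"wy":0,"wz":-0.21,"dx":0.3,"dy":-0.1,"dz":0,"fingers":1},{"wx":0,"wy":0,"wz":-0.28,"dx":0.4,"dy":-0.14,"dz":0,"fingers":1},{"wx":0,"wy":0,"wz":-0.35,"dx":0.5,"dy":-0.18,"dz":0,"fingers":1},{"wx":0,"wy":0,"wz":-0.42,"dx":0.6,"dy":-0.21,"dz":0,"fingers":1},{"wx":0,"wy":0,"wz":-0.49,"dx":0.7,"dy":-0.25,"dz":0,"fingers":1},{"wx":0,"wy":0,"wz":-0.56,"dx":0.8,"dy":-0.28,"dz":0,"fingers":1},{"wx":0,"wy":0,"wz":-0.63,"dx":0.9,"dy":-0.32,"dz":0,"fingers":1},{"wx":0,"wy":0,"wz":-0.7,"dx":0.9,"dy":-0.32,"dz":0,"fingers":1}])

```text
clock: 22.95
eef_pos: [490.3, 249.9, 98.7]
eef_rot: [-3.139, 0.001, 1.516]
wrist_force: [-0.3, -0.4, -0.4]
finger_gap: 26.7
finger_force: 15.0
```

Run:
```python
from h import *
plan((611.3,293.8,100,1.59),(611.3,293.8,8,1.59))
```

```text
dx 0.253 dy 0.592 dz -0.007 wz -0.037  rows>=2
dx 0.208 dy 0.609 dz -0.006 wz -0.000  rows>=2
  -> [611.3 293.8 100. ] 1.59
dx -0.000 dy -0.000 dz 0.920 wz -0.000  rows>=2
  -> [611.3 293.8   8. ] 1.59
```

>>> servo_tool(motion=[{"wx":0,"wy":0,"wz":-0.02,"dx":0.13,"dy":0.3,"dz":0,"fingers":1},{"wx":0,"wy":0,"wz":-0.037,"dx":0.25,"dy":0.59,"dz":0,"fingers":1}])

```text
clock: 23.15
eef_pos: [550.7, 271.3, 98.9]
eef_rot: [-3.139, 0.001, 1.586]
wrist_force: [-0.3, 0.8, -0.2]
finger_gap: 26.7
finger_force: 15.0
```

>>> servo_tool(motion=[{"wx":0,"wy":0,"wz":0,"dx":0.1,"dy":0.3,"dz":0,"fingers":1},{"wx":0,"wy":0,"wz":0,"dx":0.21,"dy":0.61,"dz":0,"fingers":1},{"wx":0,"wy":0,"wz":0,"dx":0.21,"dy":0.61,"dz":0.1,"fingers":1},{"wx":0,"wy":0,"wz":0,"dx":0.21,"dy":0.61,"dz":0.3,"fingers":1},{"wx":0,"wy":0,"wz":0,"dx":0.21,"dy":0.61,"dz":0.5,"fingers":1},{"wx":0,"wy":0,"wz":0,"dx":0.21,"dy":0.61,"dz":0.65,"fingers":1},{"wx":0,"wy":0,"wz":0,"dx":0.21,"dy":0.61,"dz":0.7,"fingers":1},{"wx":0,"wy":0,"wz":0,"dx":0.21,"dy":0.61,"dz":0.7,"fingers":1},{"wx":0,"wy":0,"wz":0,"dx":0.21,"dy":0.61,"dz":0.7,"fingers":1}])

```text
clock: 24.05
eef_pos: [611.6, 293.1, 31.2]
eef_rot: [3.141, -0.0, 1.584]
wrist_force: [0.4, -0.7, 0.2]
finger_gap: 26.7
finger_force: 15.0
```

Run:
```python
from h import *
plan((611.3,293.8,8,1.59))
```

```text
dx 0.007 dy -0.003 dz 0.232 wz -0.003  rows>=1
  -> [611.3 293.8   8. ] 1.59
```

>>> servo_tool(motion=[{"wx":0,"wy":0,"wz":0,"dx":0,"dy":0,"dz":0.08,"fingers":1},{"wx":0,"wy":0,"wz":0,"dx":0,"dy":0,"dz":0.16,"fingers":1},{"wx":0,"wy":0,"wz":0,"dx":0,"dy":0,"dz":0.21,"fingers":1},{"wx":0,"wy":0,"wz":0,"dx":0,"dy":0,"dz":0.23,"fingers":1},{"wx":0,"wy":0,"wz":0,"dx":0,"dy":0,"dz":0.23,"fingers":1}])

```text
clock: 24.55
eef_pos: [611.2, 292.9, 8.0]
eef_rot: [-3.141, 0.0, 1.584]
wrist_force: [-5.0, -1.9, 7.9]
finger_gap: 26.5
finger_force: 15.0
```

>>> servo_tool(motion=[{"wx":0,"wy":0,"wz":0,"dx":0,"dy":0,"dz":0,"fingers":0.2},{"wx":0,"wy":0,"wz":0,"dx":0,"dy":0,"dz":0,"fingers":-0.1},{"wx":0,"wy":0,"wz":0,"dx":0,"dy":0,"dz":0,"fingers":-0.6},{"wx":0,"wy":0,"wz":0,"dx":0,"dy":0,"dz":0,"fingers":-0.6},{"wx":0,"wy":0,"wz":0,"dx":0,"dy":0,"dz":0,"fingers":-0.6},{"wx":0,"wy":0,"wz":0,"dx":0,"dy":0,"dz":0,"fingers":-0.6},{"wx":0,"wy":0,"wz":0,"dx":0,"dy":0,"dz":0,"fingers":-0.6},{"wx":0,"wy":0,"wz":0,"dx":0,"dy":0,"dz":0,"fingers":-0.6}])

```text
clock: 25.35
eef_pos: [611.3, 292.9, 7.3]
eef_rot: [-3.141, 0.0, 1.584]
wrist_force: [-0.1, 0.7, -0.0]
finger_gap: 75.4
finger_force: 0.0
```

>>> servo_tool(motion=[{"wx":0,"wy":0,"wz":0,"dx":0,"dy":0,"dz":-0.2,"fingers":-0.6},{"wx":0,"wy":0,"wz":0,"dx":0,"dy":0,"dz":-0.5,"fingers":-0.6},{"wx":0,"wy":0,"wz":0,"dx":0,"dy":0,"dz":-0.92,"fingers":-0.6},{"wx":0,"wy":0,"wz":0,"dx":0,"dy":0,"dz":-0.92,"fingers":-0.6},{"wx":0,"wy":0,"wz":0,"dx":0,"dy":0,"dz":-0.92,"fingers":-0.6}])

```text
clock: 25.85
eef_pos: [611.6, 293.1, 100.2]
eef_rot: [3.14, -0.001, 1.584]
wrist_force: [0.5, 0.2, -0.8]
finger_gap: 75.1
finger_force: 0.0
```

Run:
```python
from h import *
p=camera("top")
for d in trace("scraper",p)[:1]:
    print(rect(p,d,5)); r=rect(p,d,5); print(r[0]-27.5*np.array([math.cos(r[2]),math.sin(r[2])]))
print(back(p,[(240,246.4)],15))
i=p["image"]; a=i[105:215,65:210]; b=i[200:275,210:290]
cv2.imwrite("pics/pan1.png",cv2.resize(a[:,:,::-1],None,fx=3,fy=3,interpolation=cv2.INTER_CUBIC))
d=trace("tamper",p)[0]; print("tamper",rect(p,d,10))
plan((430,77,60,1.344),(430,77,5,1.344))
```

```text
(array([457.2,  71.5]), array([75.3, 86.3]), -0.216)
[430.33902965  77.39391819]
[[431.22520755  75.7542145 ]]
tamper (array([ 406.5, -217.8]), array([81.4, 64.1]), 0.202)
dx -0.711 dy -0.612 dz 0.126 wz 0.120  rows>=2
dx -0.836 dy -0.425 dz 0.126 wz -0.000  rows>=2
dx -0.836 dy -0.425 dz 0.126 wz -0.000  rows>=2
  -> [430.  77.  60.] 1.344
dx -0.000 dy 0.000 dz 0.550 wz -0.000  rows>=2
  -> [430.  77.   5.] 1.344
```

View pics/pan1.png

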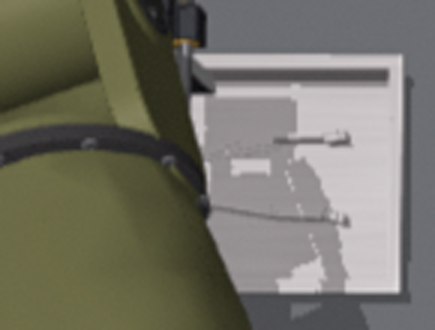

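The used tongs lie sprung open in the pan, with the jaws at (345,138) and (345,220), inside the walls. Next is the scraper.

>>> servo_tool(motion=[{"wx":0,"wy":0,"wz":0.06,"dx":-0.35,"dy":-0.3,"dz":0,"fingers":-0.6},{"wx":0,"wy":0,"wz":0.115,"dx":-0.71,"dy":-0.61,"dz":0,"fingers":-0.6},{"wx":0,"wy":0,"wz":0.115,"dx":-0.71,"dy":-0.61,"dz":0,"fingers":-0.6}])

```text
clock: 26.3
eef_pos: [546.9, 217.6, 96.9]
eef_rot: [-3.136, 0.004, 1.348]
wrist_force: [0.5, 0.4, -0.7]
finger_gap: 74.9
finger_force: 0.0
```

>>> servo_tool(motion=[{"wx":0,"wy":0,"wz":0,"dx":-0.42,"dy":-0.21,"dz":0,"fingers":-0.6},{"wx":0,"wy":0,"wz":0,"dx":-0.835,"dy":-0.425,"dz":0,"fingers":-0.6}])

```text
clock: 26.5
eef_pos: [490.6, 148.1, 98.2]
eef_rot: [-3.14, 0.001, 1.355]
wrist_force: [1.0, -0.6, 0.6]
finger_gap: 74.8
finger_force: 0.0
```

>>> servo_tool(motion=[{"wx":0,"wy":0,"wz":0,"dx":-0.42,"dy":-0.21,"dz":0,"fingers":-0.6},{"wx":0,"wy":0,"wz":0,"dx":-0.835,"dy":-0.425,"dz":0,"fingers":-0.6},{"wx":0,"wy":0,"wz":0,"dx":-0.835,"dy":-0.425,"dz":0.3,"fingers":-0.6},{"wx":0,"wy":0,"wz":0,"dx":-0.835,"dy":-0.425,"dz":0.6,"fingers":-0.6},{"wx":0,"wy":0,"wz":0,"dx":-0.835,"dy":-0.425,"dz":0.6,"fingers":-0.6},{"wx":0,"wy":0,"wz":0,"dx":-0.835,"dy":-0.425,"dz":0.6,"fingers":-0.6}])

```text
clock: 27.1
eef_pos: [432.3, 76.5, 39.5]
eef_rot: [-3.14, 0.0, 1.354]
wrist_force: [0.3, 0.7, 0.1]
finger_gap: 75.4
finger_force: 0.0
```

Run:
```python
from h import *
plan((430.3,77,5.5,1.35))
```

```text
dx 0.000 dy -0.021 dz 0.340 wz 0.002  rows>=1
  -> [430.3  77.    5.5] 1.35
```

>>> servo_tool(motion=[{"wx":0,"wy":0,"wz":0,"dx":0,"dy":-0.02,"dz":0.17,"fingers":-0.6},{"wx":0,"wy":0,"wz":0,"dx":0,"dy":-0.02,"dz":0.34,"fingers":-0.6},{"wx":0,"wy":0,"wz":0,"dx":0,"dy":-0.02,"dz":0.34,"fingers":0},{"wx":0,"wy":0,"wz":0,"dx":0,"dy":-0.02,"dz":0.34,"fingers":1},{"wx":0,"wy":0,"wz":0,"dx":0,"dy":-0.02,"dz":0.34,"fingers":1},{"wx":0,"wy":0,"wz":0,"dx":0,"dy":-0.02,"dz":0.34,"fingers":1},{"wx":0,"wy":0,"wz":0,"dx":0,"dy":-0.02,"dz":0.34,"fingers":1},{"wx":0,"wy":0,"wz":0,"dx":0,"dy":-0.02,"dz":0.34,"fingers":1},{"wx":0,"wy":0,"wz":0,"dx":0,"dy":-0.02,"dz":0.34,"fingers":1},{"wx":0,"wy":0,"wz":0,"dx":0,"dy":-0.02,"dz":0.34,"fingers":1}], newtons=40)

```text
clock: 28.1
eef_pos: [430.3, 76.8, 5.5]
eef_rot: [-3.142, 0.0, 1.354]
wrist_force: [-0.9, 0.4, 1.4]
finger_gap: 19.1
finger_force: 40.0
```

>>> servo_tool(motion=[{"wx":0,"wy":0,"wz":0,"dx":0,"dy":0,"dz":0,"fingers":1},{"wx":0,"wy":0,"wz":0,"dx":0,"dy":0,"dz":0,"fingers":1},{"wx":0,"wy":0,"wz":0,"dx":0,"dy":0,"dz":-0.1,"fingers":1},{"wx":0,"wy":0,"wz":0,"dx":0,"dy":0,"dz":-0.4,"fingers":1},{"wx":0,"wy":0,"wz":0,"dx":0,"dy":0,"dz":-0.7,"fingers":1},{"wx":0,"wy":0,"wz":0,"dx":0,"dy":0,"dz":-0.8,"fingers":1},{"wx":0,"wy":0,"wz":0,"dx":0,"dy":0,"dz":-0.8,"fingers":1}])

```text
clock: 28.8
eef_pos: [430.9, 76.9, 86.5]
eef_rot: [3.139, -0.001, 1.354]
wrist_force: [-0.2, -0.1, -1.7]
finger_gap: 19.2
finger_force: 40.0
```

Run:
```python
from h import *
p=camera("side"); i=p["image"][150:330,180:400]
cv2.imwrite("pics/s1.png",cv2.resize(i[:,:,::-1],None,fx=2.7,fy=2.7))
ex=np.array([1,-.009]); ey=np.array([.009,1]); c=np.array([636.3,10.8])
t=c-27.5*ex+50*ey; print(t,c-50*ey)
plan((*t,85,1.562),(*t,9,1.562))
```

```text
[609.25    61.0475] [635.85 -39.2 ]
dx 0.116 dy 0.891 dz 0.001 wz -0.104  rows>=2
dx -0.071 dy 0.896 dz 0.001 wz -0.000  rows>=2
  -> [609.3  61.1  85. ] 1.562
dx -0.000 dy -0.000 dz 0.760 wz -0.000  rows>=2
  -> [609.3  61.1   9. ] 1.562
```

View pics/s1.png

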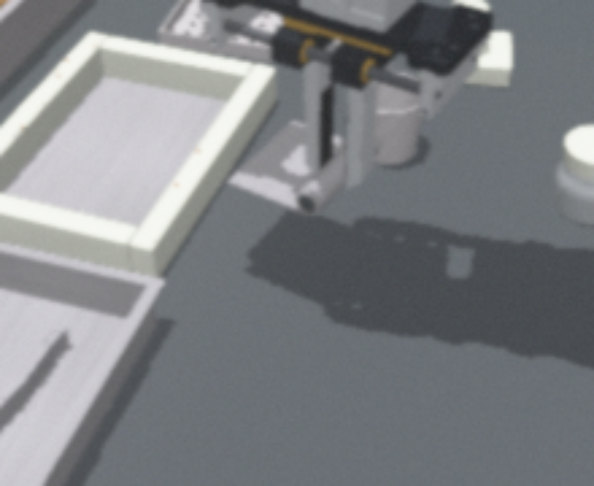

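The scraper is held level, with the blade out at (265,170). Next it goes to the frame's left half.

>>> servo_tool(motion=[{"wx":0,"wy":0,"wz":-0.035,"dx":0.04,"dy":0.3,"dz":0,"fingers":1},{"wx":0,"wy":0,"wz":-0.07,"dx":0.08,"dy":0.6,"dz":0,"fingers":1},{"wx":0,"wy":0,"wz":-0.104,"dx":0.115,"dy":0.89,"dz":0,"fingers":1},{"wx":0,"wy":0,"wz":-0.104,"dx":0.115,"dy":0.89,"dz":0,"fingers":1}])

```text
clock: 29.25
eef_pos: [521.3, 68.4, 83.4]
eef_rot: [-3.14, 0.0, 1.563]
wrist_force: [-1.1, 0.0, -2.1]
finger_gap: 18.9
finger_force: 40.0
```

>>> servo_tool(motion=[{"wx":0,"wy":0,"wz":0,"dx":-0.02,"dy":0.3,"dz":0,"fingers":1},{"wx":0,"wy":0,"wz":0,"dx":-0.05,"dy":0.6,"dz":0,"fingers":1},{"wx":0,"wy":0,"wz":0,"dx":-0.07,"dy":0.895,"dz":0,"fingers":1},{"wx":0,"wy":0,"wz":0,"dx":-0.07,"dy":0.895,"dz":0.15,"fingers":1},{"wx":0,"wy":0,"wz":0,"dx":-0.07,"dy":0.895,"dz":0.35,"fingers":1},{"wx":0,"wy":0,"wz":0,"dx":-0.07,"dy":0.895,"dz":0.5,"fingers":1},{"wx":0,"wy":0,"wz":0,"dx":-0.07,"dy":0.895,"dz":0.5,"fingers":1},{"wx":0,"wy":0,"wz":0,"dx":-0.07,"dy":0.895,"dz":0.5,"fingers":1}])

```text
clock: 30.05
eef_pos: [608.7, 61.2, 35.2]
eef_rot: [-3.141, 0.0, 1.562]
wrist_force: [0.7, -0.2, -1.2]
finger_gap: 18.9
finger_force: 40.0
```

Run:
```python
from h import *
plan((609.3,61.1,9,1.562))
```

```text
dx -0.001 dy 0.006 dz 0.262 wz -0.000  rows>=1
  -> [609.3  61.1   9. ] 1.562
```

>>> servo_tool(motion=[{"wx":0,"wy":0,"wz":0,"dx":0,"dy":0,"dz":0.1,"fingers":1},{"wx":0,"wy":0,"wz":0,"dx":0,"dy":0,"dz":0.18,"fingers":1},{"wx":0,"wy":0,"wz":0,"dx":0,"dy":0,"dz":0.24,"fingers":1},{"wx":0,"wy":0,"wz":0,"dx":0,"dy":0,"dz":0.26,"fingers":1},{"wx":0,"wy":0,"wz":0,"dx":0,"dy":0,"dz":0.26,"fingers":1}])

```text
clock: 30.55
eef_pos: [609.1, 61.1, 9.2]
eef_rot: [-3.141, -0.0, 1.562]
wrist_force: [-0.3, -0.4, -1.3]
finger_gap: 19.1
finger_force: 40.0
```

>>> servo_tool(motion=[{"wx":0,"wy":0,"wz":0,"dx":0,"dy":0,"dz":0,"fingers":0.05},{"wx":0,"wy":0,"wz":0,"dx":0,"dy":0,"dz":0,"fingers":0.05},{"wx":0,"wy":0,"wz":0,"dx":0,"dy":0,"dz":0,"fingers":0.05},{"wx":0,"wy":0,"wz":0,"dx":0,"dy":0,"dz":0,"fingers":0.05},{"wx":0,"wy":0,"wz":0,"dx":0,"dy":0,"dz":-0.2,"fingers":0.05},{"wx":0,"wy":0,"wz":0,"dx":0,"dy":0,"dz":-0.5,"fingers":0.05},{"wx":0,"wy":0,"wz":0,"dx":0,"dy":0,"dz":-1,"fingers":-0.6},{"wx":0,"wy":0,"wz":0,"dx":0,"dy":0,"dz":-1,"fingers":-0.6},{"wx":0,"wy":0,"wz":0,"dx":0,"dy":0,"dz":-1,"fingers":-0.6}])

```text
clock: 31.45
eef_pos: [609.6, 61.1, 110.5]
eef_rot: [3.139, -0.0, 1.562]
wrist_force: [0.2, 0.1, 0.2]
finger_gap: 65.3
finger_force: 0.0
```

Run:
```python
from h import *
p=camera("top")
i=p["image"]; h=p["image"][225:300,335:405]
cv2.imwrite("pics/tam.png",cv2.resize(h[:,:,::-1],None,fx=7,fy=7,interpolation=cv2.INTER_CUBIC))
print(back(p,[(377.3,260.9)],66))
d=trace("tamper",p)[0]; print(rect(p,d,22))
```

```text
[[ 405.01701354 -215.84702815]]
(array([ 407. , -214.7]), array([80.3, 62.9]), 0.204)
```

View pics/tam.png

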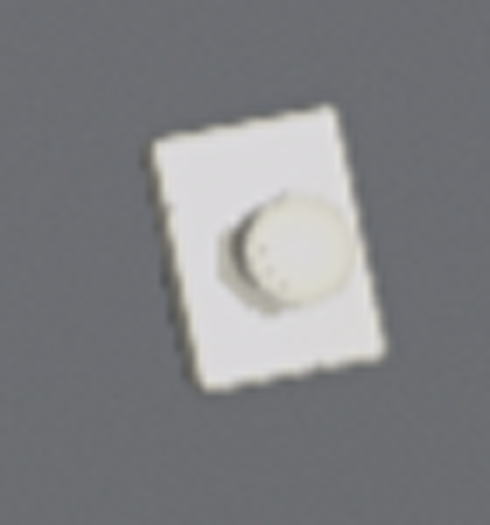

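The tamper knob's head is centred at (298,250) in the crop, near the middle of the block, so the tamper is at about (406,−216).

Run:
```python
from h import *
plan((405.7,-215.7,105,1.774),(405.7,-215.7,33,1.774))
```

```text
dx -0.929 dy -0.668 dz 0.011 wz -0.106  rows>=3
dx -0.767 dy -0.849 dz 0.011 wz -0.000  rows>=3
dx -0.767 dy -0.848 dz 0.012 wz -0.000  rows>=3
  -> [ 405.7 -215.7  105. ] 1.774
dx -0.000 dy -0.000 dz 0.720 wz -0.000  rows>=2
  -> [ 405.7 -215.7   33. ] 1.774
```

>>> servo_tool(motion=[{"wx":0,"wy":0,"wz":-0.05,"dx":-0.31,"dy":-0.22,"dz":0,"fingers":-0.6},{"wx":0,"wy":0,"wz":-0.106,"dx":-0.62,"dy":-0.45,"dz":0,"fingers":-0.6},{"wx":0,"wy":0,"wz":-0.106,"dx":-0.93,"dy":-0.67,"dz":0,"fingers":-0.6},{"wx":0,"wy":0,"wz":-0.106,"dx":-0.93,"dy":-0.67,"dz":0,"fingers":-0.6}])

```text
clock: 31.95
eef_pos: [538.9, -33.8, 108.2]
eef_rot: [-3.139, -0.001, 1.771]
wrist_force: [0.0, 0.4, 0.4]
finger_gap: 75.0
finger_force: 0.0
```

>>> servo_tool(motion=[{"wx":0,"wy":0,"wz":0,"dx":-0.25,"dy":-0.28,"dz":0,"fingers":-0.6},{"wx":0,"wy":0,"wz":0,"dx":-0.51,"dy":-0.57,"dz":0,"fingers":-0.6},{"wx":0,"wy":0,"wz":0,"dx":-0.765,"dy":-0.85,"dz":0,"fingers":-0.6}])

```text
clock: 32.25
eef_pos: [472.4, -123.8, 108.4]
eef_rot: [-3.14, -0.001, 1.774]
wrist_force: [1.1, -0.7, 0.1]
finger_gap: 75.3
finger_force: 0.0
```

>>> servo_tool(motion=[{"wx":0,"wy":0,"wz":0,"dx":-0.25,"dy":-0.28,"dz":0,"fingers":-0.6},{"wx":0,"wy":0,"wz":0,"dx":-0.51,"dy":-0.57,"dz":0,"fingers":-0.6},{"wx":0,"wy":0,"wz":0,"dx":-0.765,"dy":-0.85,"dz":0,"fingers":-0.6},{"wx":0,"wy":0,"wz":0,"dx":-0.765,"dy":-0.85,"dz":0.2,"fingers":-0.6},{"wx":0,"wy":0,"wz":0,"dx":-0.765,"dy":-0.85,"dz":0.2,"fingers":-0.6},{"wx":0,"wy":0,"wz":0,"dx":-0.765,"dy":-0.85,"dz":0.2,"fingers":-0.6}])

```text
clock: 32.85
eef_pos: [405.8, -214.9, 89.1]
eef_rot: [-3.14, -0.001, 1.774]
wrist_force: [0.0, 0.1, 0.4]
finger_gap: 75.4
finger_force: 0.0
```

Run:
```python
from h import *
plan((405.7,-215.7,33,1.774))
```

```text
dx -0.008 dy -0.002 dz 0.561 wz 0.000  rows>=2
  -> [ 405.7 -215.7   33. ] 1.774
```

>>> servo_tool(motion=[{"wx":0,"wy":0,"wz":0,"dx":0,"dy":0,"dz":0.3,"fingers":-0.6},{"wx":0,"wy":0,"wz":0,"dx":0,"dy":0,"dz":0.56,"fingers":-0.6},{"wx":0,"wy":0,"wz":0,"dx":0,"dy":0,"dz":0.56,"fingers":0},{"wx":0,"wy":0,"wz":0,"dx":0,"dy":0,"dz":0.56,"fingers":0.1},{"wx":0,"wy":0,"wz":0,"dx":0,"dy":0,"dz":0.56,"fingers":1},{"wx":0,"wy":0,"wz":0,"dx":0,"dy":0,"dz":0.56,"fingers":1},{"wx":0,"wy":0,"wz":0,"dx":0,"dy":0,"dz":0.56,"fingers":1},{"wx":0,"wy":0,"wz":0,"dx":0,"dy":0,"dz":0.56,"fingers":1},{"wx":0,"wy":0,"wz":0,"dx":0,"dy":0,"dz":0.56,"fingers":1},{"wx":0,"wy":0,"wz":0,"dx":0,"dy":0,"dz":0.56,"fingers":1}], newtons=30)

```text
clock: 33.85
eef_pos: [405.9, -215.6, 34.0]
eef_rot: [3.141, 0.001, 1.774]
wrist_force: [-0.6, 1.9, 6.3]
finger_gap: 32.6
finger_force: 30.0
```

>>> servo_tool(motion=[{"wx":0,"wy":0,"wz":0,"dx":0,"dy":0,"dz":0,"fingers":1},{"wx":0,"wy":0,"wz":0,"dx":0,"dy":0,"dz":0,"fingers":1},{"wx":0,"wy":0,"wz":0,"dx":0,"dy":0,"dz":-0.1,"fingers":1},{"wx":0,"wy":0,"wz":0,"dx":0,"dy":0,"dz":-0.4,"fingers":1},{"wx":0,"wy":0,"wz":0,"dx":0,"dy":0,"dz":-0.7,"fingers":1},{"wx":0,"wy":0,"wz":0,"dx":0,"dy":0,"dz":-0.8,"fingers":1},{"wx":0,"wy":0,"wz":0,"dx":0,"dy":0,"dz":-0.8,"fingers":1}])

```text
clock: 34.55
eef_pos: [406.1, -215.7, 114.5]
eef_rot: [3.14, 0.002, 1.774]
wrist_force: [-0.1, -0.1, -1.1]
finger_gap: 32.3
finger_force: 30.0
```

Run:
```python
from h import *
p=camera("side"); i=p["image"][80:330,180:420]
cv2.imwrite("pics/m1.png",cv2.resize(i[:,:,::-1],None,fx=2.4,fy=2.4))
plan((635.9,-41,112,1.562),(635.9,-41,36.5,1.562))
```

```text
dx 0.415 dy 0.869 dz 0.004 wz 0.106  rows>=2
dx 0.588 dy 0.763 dz 0.004 wz -0.000  rows>=2
dx 0.588 dy 0.763 dz 0.004 wz -0.000  rows>=2
  -> [635.9 -41.  112. ] 1.562
dx -0.000 dy -0.000 dz 0.755 wz -0.000  rows>=2
  -> [635.9 -41.   36.5] 1.562
```

View pics/m1.png

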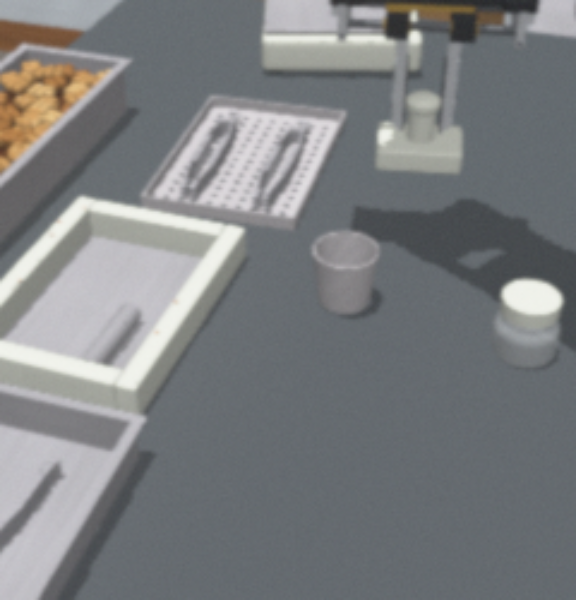

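The tamper is held upright at (420,145). The scraper handle lies inside the frame at (118,335) and the cup is undisturbed. Next the tamper goes to the frame's right half.

>>> servo_tool(motion=[{"wx":0,"wy":0,"wz":0.035,"dx":0.14,"dy":0.29,"dz":0,"fingers":1},{"wx":0,"wy":0,"wz":0.07,"dx":0.28,"dy":0.58,"dz":0,"fingers":1},{"wx":0,"wy":0,"wz":0.106,"dx":0.415,"dy":0.87,"dz":0,"fingers":1},{"wx":0,"wy":0,"wz":0.106,"dx":0.415,"dy":0.87,"dz":0,"fingers":1}])

```text
clock: 35.0
eef_pos: [483.8, -155.2, 111.5]
eef_rot: [-3.14, -0.001, 1.562]
wrist_force: [0.1, -0.4, -1.7]
finger_gap: 32.3
finger_force: 30.0
```

>>> servo_tool(motion=[{"wx":0,"wy":0,"wz":0,"dx":0.2,"dy":0.25,"dz":0,"fingers":1},{"wx":0,"wy":0,"wz":0,"dx":0.4,"dy":0.51,"dz":0,"fingers":1},{"wx":0,"wy":0,"wz":0,"dx":0.59,"dy":0.765,"dz":0,"fingers":1}])

```text
clock: 35.3
eef_pos: [559.5, -98.3, 111.7]
eef_rot: [-3.139, -0.001, 1.562]
wrist_force: [0.2, -1.8, -1.3]
finger_gap: 32.7
finger_force: 30.0
```

>>> servo_tool(motion=[{"wx":0,"wy":0,"wz":0,"dx":0.2,"dy":0.25,"dz":0,"fingers":1},{"wx":0,"wy":0,"wz":0,"dx":0.4,"dy":0.51,"dz":0,"fingers":1},{"wx":0,"wy":0,"wz":0,"dx":0.59,"dy":0.765,"dz":0,"fingers":1},{"wx":0,"wy":0,"wz":0,"dx":0.59,"dy":0.765,"dz":0.15,"fingers":1},{"wx":0,"wy":0,"wz":0,"dx":0.59,"dy":0.765,"dz":0.35,"fingers":1},{"wx":0,"wy":0,"wz":0,"dx":0.59,"dy":0.765,"dz":0.5,"fingers":1},{"wx":0,"wy":0,"wz":0,"dx":0.59,"dy":0.765,"dz":0.5,"fingers":1},{"wx":0,"wy":0,"wz":0,"dx":0.59,"dy":0.765,"dz":0.5,"fingers":1}])

```text
clock: 36.1
eef_pos: [636.2, -41.1, 63.2]
eef_rot: [-3.141, -0.0, 1.561]
wrist_force: [0.1, -0.4, -0.7]
finger_gap: 32.2
finger_force: 30.0
```

Run:
```python
from h import *
plan((635.9,-41,37.5,1.562))
```

```text
dx 0.001 dy -0.003 dz 0.257 wz -0.000  rows>=1
  -> [635.9 -41.   37.5] 1.561
```

>>> servo_tool(motion=[{"wx":0,"wy":0,"wz":0,"dx":0,"dy":0,"dz":0.1,"fingers":1},{"wx":0,"wy":0,"wz":0,"dx":0,"dy":0,"dz":0.18,"fingers":1},{"wx":0,"wy":0,"wz":0,"dx":0,"dy":0,"dz":0.23,"fingers":1},{"wx":0,"wy":0,"wz":0,"dx":0,"dy":0,"dz":0.255,"fingers":1},{"wx":0,"wy":0,"wz":0,"dx":0,"dy":0,"dz":0.255,"fingers":1}])

```text
clock: 36.6
eef_pos: [636.5, -40.6, 37.7]
eef_rot: [-3.141, -0.0, 1.562]
wrist_force: [-0.3, -0.1, 0.0]
finger_gap: 32.9
finger_force: 30.0
```

>>> servo_tool(motion=[{"wx":0,"wy":0,"wz":0,"dx":0,"dy":0,"dz":0.005,"fingers":1},{"wx":0,"wy":0,"wz":0,"dx":0,"dy":0,"dz":0.005,"fingers":-0.4},{"wx":0,"wy":0,"wz":0,"dx":0,"dy":0,"dz":0.005,"fingers":-0.4},{"wx":0,"wy":0,"wz":0,"dx":0,"dy":0,"dz":0.005,"fingers":-0.4},{"wx":0,"wy":0,"wz":0,"dx":0,"dy":0,"dz":0.005,"fingers":-0.4},{"wx":0,"wy":0,"wz":0,"dx":0,"dy":0,"dz":0.005,"fingers":-0.4},{"wx":0,"wy":0,"wz":0,"dx":0,"dy":0,"dz":-0.2,"fingers":-0.4},{"wx":0,"wy":0,"wz":0,"dx":0,"dy":0,"dz":-0.5,"fingers":-0.4},{"wx":0,"wy":0,"wz":0,"dx":0,"dy":0,"dz":-1,"fingers":-0.4},{"wx":0,"wy":0,"wz":0,"dx":0,"dy":0,"dz":-1,"fingers":-0.4}])

```text
clock: 37.6
eef_pos: [639.2, -40.9, 145.1]
eef_rot: [3.131, 0.001, 1.562]
wrist_force: [0.0, 0.4, -0.0]
finger_gap: 65.8
finger_force: 0.0
```

>>> servo_tool(motion=[{"wx":0,"wy":0,"wz":0,"dx":0,"dy":-0.5,"dz":-0.1,"fingers":-0.4},{"wx":0,"wy":0,"wz":0,"dx":0,"dy":-1,"dz":-0.2,"fingers":-0.4},{"wx":0,"wy":0,"wz":0,"dx":0,"dy":-1,"dz":-0.2,"fingers":-0.4}])

```text
clock: 37.9
eef_pos: [532.4, -39.4, 158.2]
eef_rot: [-3.14, -0.0, 1.562]
wrist_force: [0.2, -0.6, -0.6]
finger_gap: 66.1
finger_force: 0.0
```

>>> servo_tool(motion=[{"wx":0,"wy":0,"wz":0,"dx":-0.5,"dy":-0.5,"dz":0,"fingers":-0.4},{"wx":0,"wy":0,"wz":0,"dx":-1,"dy":-1,"dz":0,"fingers":-0.4},{"wx":0,"wy":0,"wz":0,"dx":-1,"dy":-1,"dz":0,"fingers":-0.4},{"wx":0,"wy":0,"wz":0,"dx":-1,"dy":-1,"dz":0,"fingers":-0.4}])

```text
clock: 38.3
eef_pos: [433.9, -141.2, 158.2]
eef_rot: [3.141, 0.001, 1.558]
wrist_force: [0.6, 0.5, -0.7]
finger_gap: 65.8
finger_force: 0.0
```

>>> servo_tool(motion=[{"wx":0,"wy":0,"wz":0,"dx":-0.5,"dy":0,"dz":0,"fingers":-0.4},{"wx":0,"wy":0,"wz":0,"dx":-1,"dy":-0.2,"dz":0,"fingers":-0.4},{"wx":0,"wy":0,"wz":0,"dx":-1,"dy":-0.2,"dz":0,"fingers":-0.4},{"wx":0,"wy":0,"wz":0,"dx":-1,"dy":-0.2,"dz":0,"fingers":-0.4}])

```text
clock: 38.7
eef_pos: [415.1, -239.3, 157.8]
eef_rot: [3.141, -0.0, 1.56]
wrist_force: [0.6, -0.8, 0.6]
finger_gap: 65.7
finger_force: 0.0
```

>>> servo_tool(motion=[{"wx":0,"wy":0,"wz":0,"dx":-0.5,"dy":0,"dz":0,"fingers":-0.4},{"wx":0,"wy":0,"wz":0,"dx":-1,"dy":-0.5,"dz":0,"fingers":-0.4},{"wx":0,"wy":0,"wz":0,"dx":-1,"dy":-0.5,"dz":0,"fingers":-0.4},{"wx":0,"wy":0,"wz":0,"dx":-1,"dy":-0.5,"dz":0,"fingers":-0.4},{"wx":0,"wy":0,"wz":0,"dx":-1,"dy":-0.5,"dz":0,"fingers":-0.4}])

```text
clock: 39.2
eef_pos: [365.0, -337.2, 158.0]
eef_rot: [3.141, -0.0, 1.562]
wrist_force: [0.7, -0.6, 0.2]
finger_gap: 65.8
finger_force: 0.0
```

Run:
```python
from h import *
for n in("top","side"):
    p=camera(n); cv2.imwrite(f"pics/f{n}.png",cv2.resize(p["image"][:,:,::-1],(784,588)))
```

```text
(no output)
```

View pics/ftop.png

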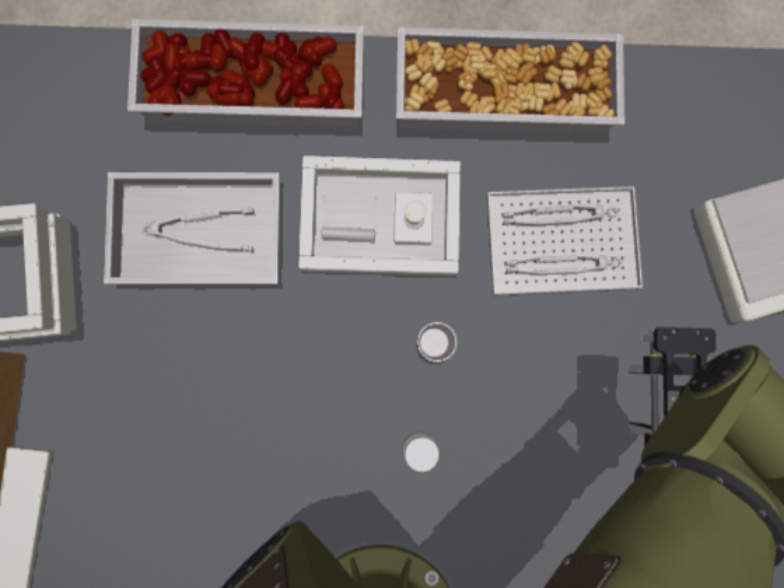

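View pics/fside.png

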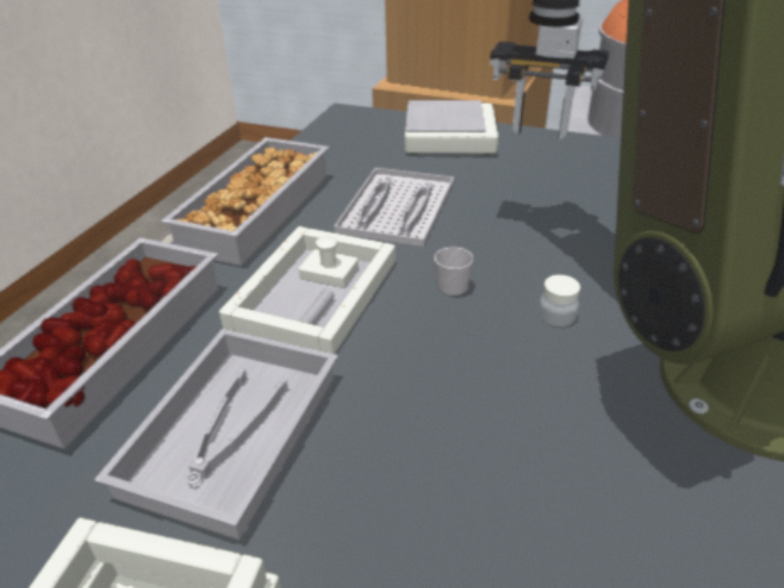

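In the top view both shut tongs are in the tray at (560,215) and (562,264), and the open tongs are in the pan at (200,230). The scraper (348,235) and tamper (413,217) lie flat and separate in the frame, and the cup stands unmoved at (436,342). The side view agrees, so I hand the job in.

```bash
python3 -c "
from cell import *
print(sign_off())"
```

```text
the job is handed in; nothing more can be done
None
```

The job is handed in at about 39 s: both shut tongs are in the tray, the open tongs are in the pan, the scraper and tamper are in the frame, and the cup was left standing where it was.

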